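# Turn a ceramic wheel over onto its cover board

### The job

The white rack lying on the narrow sloping stand holds a ceramic wheel under a loose plywood cover. Hold the cover against the rack, turn both over together and lay them, cover underneath, in the sloping steel tray against its lip; then lift away the rack, so that the wheel stays behind on the cover with its underside up, and put the empty rack back in its place on the stand, either face up.

Things in the scene. Friction and masses are not known exactly. Their poses are not given: they have to be found in the camera images.
- rack_center (a point): Loaded rack, at its centre: white block 110 x 64 x 28 mm, face up on a narrow steel stand sloping 45 deg down, away from the robot, lower end on a 34 mm lip. x: length, downslope at start; y: width; z: out of its face. Nest (48 mm wide, 20 deep) at x +25 mm; the -x half is solid. Stand's bed starts at x -6: the upper 49 mm overhangs free. 0.2-0.4 kg. The uncovered rack on the bench is a spare
- cover_center (a point): Cover, at its centre: loose plywood board 110 x 64 x 8 mm lying edge to edge on the rack's face (36 mm thick together), held only by its weight and the stand's lip. Axes at the start as the rack's: x downslope, z away from the rack. A 22 mm square window at x +25 mm shows the wheel. 60 g
- cog_center (a point): Wheel, at its centre: white ceramic cog wheel, 40 mm across, 16 mm thick, loose in the rack's nest under the cover with up to 5 mm play. z: its axis, out of the rack's face at the start. 60 g
- tray_seat (a point): Sloping steel tray, at the point where the cover's centre belongs: 4 mm out from the bed, 55 mm upslope of the lip. Bed 98 mm wide between cheeks, sloping 45 deg down and away from the robot; lip and cheeks 20 mm high. x: downslope, y: level, z: out of the bed. Bed and cheeks start at x -6 mm: the upper 49 mm of a board there overhangs free, with room for fingers under and beside it
Things that resemble listed ones, but are neither listed nor needed, are in the scene too. Of the things like the part that bears cover_center, leave any that is blue; of the rest the smaller one is meant. What is shaped like the part that bears rack_center but turquoise or yellow is not meant.

How it is judged (in metres and radians):
On the way:
1. the rack is face down at the tray, with the cover still against it and the wheel between them (angle between rack_center's own z axis and vertical above 2 rad and distance between rack_center and cover_center below 0.032 m and distance between rack_center and cog_center below 0.045 m and horizontal distance between rack_center and tray_seat below 0.12 m), for 0.2 s.
At the end, for the whole second after the job is handed in: The cover lies turned over on the tray's bed, centre within 30 mm of its place, slope right within about 14 degrees; the wheel lies on it underside up (centres within 50 mm); the rack is back on the stand, centre within 30 mm of where it started; wheel and rack at rest (distance between cover_center and tray_seat below 0.03 m and angle between cover_center's own z axis and vertical between 2.1 and 2.6 rad and angle between cog_center's own z axis and vertical above 2 rad and distance between cog_center and cover_center below 0.05 m and distance of rack_center from where it was at the start of the episode below 0.03 m and linear speed of each of rack, cog below 0.02 m/s); the robot touches nothing.
It also fails if it takes over 58 s, if anything falls off the work surface, if the arm or the gripper's body presses on something with over 40 N, if the wrist force passes 120 N, or if a joint passes its speed limit or range.

### The arm

A 6-joint arm with a two-finger parallel gripper is mounted at the origin on the work surface. World frame = base frame: x ahead of the robot, y to its left, z up, the work surface at z = 0. Lengths are in mm, angles in degrees, forces in N, time in s.
With the tool pointing down it reaches from about 350 to 850 mm from the base axis. Payload 8.1 kg.
Tool frame: the origin (TCP) lies midway between the tips of the shut fingers; the grasp point (between the pads) lies 19 mm behind it (hold_point_z is the distance from the TCP to the grasp point, in mm); z points along the fingers, y is the direction in which the jaws open and shut (so a half turn about z gives the same grasp; the last joint's range is limited). The gripper opens to 85 mm and grips with 20 to 120 N. Pads are 22 mm wide; open, the fingers measure 114 mm over their backs; the gripper's body (76 mm by 85 mm) begins 54 mm behind the grasp point. The pads swing forward as they close: fully open they stand 13 mm farther back than shut.
Start: joints at [-79.721, 7.471, 85.268, -0, 87.261, -4.893], TCP at [157.05, -579.086, 231.292] pointing down, gripper open.
Joint ranges: [-169.43, 169.43], [-51.17, 129.36], [1.28, 143.12], [-76.62, 256.62], [0, 156.53], [-152.29, 152.29]. Speed limits (degrees/s): [136.94, 136.94, 159.86, 180, 180, 180].

### API

Orientations are given as [roll, pitch, yaw] about the fixed x, y, z axes, in that order (R = Rz(yaw) Ry(pitch) Rx(roll)).
In Python, from bench import sense, snapshot, camera_params, hand_in, hold_point_z gives the robot as it stands.
- The arm moves only by the tool servo_tool, never from a script. Its argument "motion" is a list of rows, each a list of 7 numbers: the finger opening in mm, from 0 to 85.4, then the shift along the tool's x, y, z in mm, then the turn, a rotation vector about the tool's x, y, z in rad. A call has 1 to 10 rows; each row shifts and turns the pose as measured when the row begins, along the tool's axes as they then stand; what a row does not reach is not made up. A row lasts 1/10 s, in which the tool goes at most 50 mm and 8.59 degrees, less where a joint would pass 70% of its speed; a pose out of reach is approached as far as the arm can. A call with a gripper value outside its range is refused whole. The fingers move at their own pace and stop on an object; "force" is the grip in N (left out, the last holds). Time passes only in rows, so rows that do not move let the fingers close. It gives the time, the measured TCP pose, the force and the opening at its end, in the units of the state.
- sense(): the state, without advancing time (a new reading comes with each control period).
- snapshot(name): name is "scene" or "top" or "wrist"; returns the picture (400x640x3 uint8, blue, green, red); there is no depth.
- camera_params(name): a dict with "fx", "fy", "cx", "cy" (pixels), "R" (3x3) and "t" (3): a world point X has camera coordinates R X + t; the wrist camera has in their place "tool_from_camera" (4x4, takes a point from camera to tool coordinates, whose origin is the TCP and whose axes are the flange's). Camera axes: x right, y down, z forward; pixel columns grow to the right and rows downward; lengths in mm; the calibration is good to about 2 mm. A picture is of the moment at which its call begins: read the wrist's pose just before it. camera_params takes no time and is no camera call.
- hand_in(): hands the job in, once; it reports no verdict.
The state is a dict: "time": time; "joint_pos": joint angles; "qd": joint speeds; "joint_efforts": joint torques, N m; "tool_pos": TCP position; "tcp_rot": TCP orientation; "ft_force": force on the tool from outside, world axes, zero at the start; "wrist_torque": the same for the moment, N m; "finger_gap": finger opening in mm.
Only numpy, scipy, OpenCV 4.12 (cv2) and the standard library are available. Lean on these libraries where they do the work, as an engineer would, in place of code of your own. Each camera call takes 0.05 s, during which the arm holds its last target. There are 200 camera calls.

## Working session

There is one attempt and no reset: what is moved stays moved. The work goes in short steps, Python scripts to look and compute and a tool call to move; the robot and the scene stay as the last step left them, time stands still between calls to the robot, and variables do not carry over. Pictures are saved under pics/ and viewed, about 8 in all and at most 12, crops included, and the job is handed in when it is done.

Besides the shell and the picture viewer there is one more tool, called after "Call:" by a JSON object that holds its "method" and its "body". servo_tool: Moves the arm, as the interface text tells. Its arguments: {"type":"object","properties":{"motion":{"type":"array"},"force":{"type":"number"}},"required":["motion"]}

```bash
mkdir -p pics; ls
python3 - <<'E'
from bench import *
import cv2
for n in ("scene","top"):
    cv2.imwrite(f"pics/{n}0.png",snapshot(n)); print(n,camera_params(n))
print(camera_params("wrist")); print(sense()); print(hold_point_z)
E
```

```text
pics
scene {'fx': 394.8007914060649, 'fy': 394.8007914060649, 'cx': 323.57861741645587, 'cy': 203.2510794268809, 'R': array([[ 0.07482619,  0.99702582, -0.01845431],
       [ 0.74411629, -0.06814616, -0.6645653 ],
       [-0.66384635,  0.03599473, -0.74700227]]), 't': array([-101.36271043, -288.53953964, 1322.69516887])}
top {'fx': 397.41386401377866, 'fy': 397.41386401377866, 'cx': 317.182256733424, 'cy': 203.64972801469204, 'R': array([[ 0.02980435, -0.99953568,  0.00633504],
       [-0.99072137, -0.03038111, -0.13246944],
       [ 0.1326004 , -0.00232809, -0.99116685]]), 't': array([  36.81561688,  517.51845804, 1040.41527422])}
{'fx': 302.1553988457736, 'fy': 302.1553988457736, 'cx': 316.34721523925896, 'cy': 203.04163587238992, 'tool_from_camera': array([[ 1.28272952e-05, -9.60632237e-01, -2.77823153e-01,
         7.02168020e+01],
       [ 9.99999849e-01, -1.40284072e-04,  5.31232526e-04,
        -5.52160104e-01],
       [-5.49293253e-04, -2.77823118e-01,  9.60632090e-01,
        -1.42691208e+02],
       [ 0.00000000e+00,  0.00000000e+00,  0.00000000e+00,
         1.00000000e+00]])}
{'time': 0.1, 'joint_pos': array([-7.97198467e+01,  7.50959824e+00,  8.53225393e+01, -1.79078232e-03,
        8.72629572e+01, -4.89454311e+00]), 'qd': array([ 0.04468992, -0.09337664, -0.18742481, -0.01693715, -0.05563885,
       -0.04675986]), 'joint_efforts': array([ 1.52721506e-03, -5.70949638e+01, -5.01942122e+01, -6.11122459e-05,
        8.15805135e-03,  9.14113905e-07]), 'tool_pos': array([ 156.96427091, -578.58955104,  230.36647192]), 'tcp_rot': array([-1.79905099e+02, -6.33159642e-03,  1.51747781e+01]), 'ft_force': array([-0.10684493, -0.44090531, -0.50106195]), 'wrist_torque': array([ 0.00962873,  0.03963845, -0.01813367]), 'finger_gap': 85.22435024271293}
18.700000000000003
```

View pics/scene0.png

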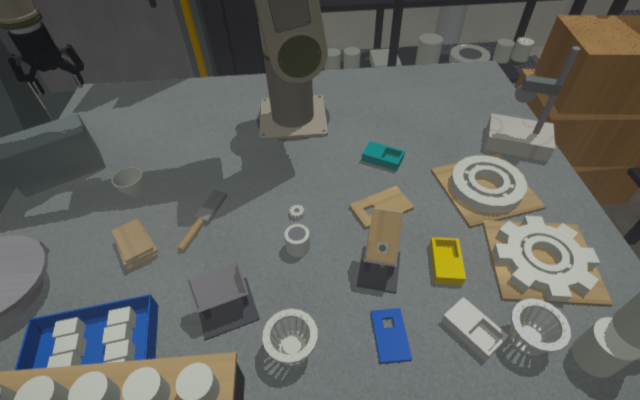

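View pics/top0.png

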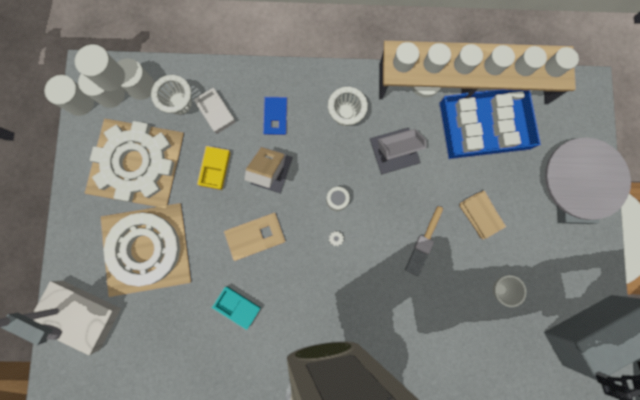

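```bash
cat > h.py <<'E'
import numpy as np, cv2
from bench import *
from scipy.spatial.transform import Rotation as Ro
def ray(n,uv):
    c=camera_params(n); d=np.array([(uv[0]-c['cx'])/c['fx'],(uv[1]-c['cy'])/c['fy'],1.])
    return -c['R'].T@c['t'], c['R'].T@d
def proj(n,X):
    c=camera_params(n); p=c['R']@np.asarray(X,float)+c['t']; return np.array([c['cx']+c['fx']*p[0]/p[2],c['cy']+c['fy']*p[1]/p[2]])
def onz(n,uv,z):
    o,d=ray(n,uv); return o+d*(z-o[2])/d[2]
def tri(a,b):
    o1,d1=ray("scene",a);o2,d2=ray("top",b)
    s=np.linalg.lstsq(np.c_[d1,-d2],o2-o1,rcond=None)[0]
    p,q=o1+s[0]*d1,o2+s[1]*d2; return (p+q)/2,np.linalg.norm(p-q)
E
python3 - <<'E'
import cv2,numpy as np
s=cv2.imread("pics/scene0.png");t=cv2.imread("pics/top0.png")
def c(i,x,y,w=80,h=60): return cv2.resize(i[y:y+h,x:x+w],(w*5,h*5),interpolation=cv2.INTER_CUBIC)
m=np.vstack([np.hstack([c(s,345,205,80,95)[:,:],c(s,185,255,80,95)]) ])
m2=np.hstack([c(t,235,140),c(t,365,117)])
cv2.imwrite("pics/c1.png",m);cv2.imwrite("pics/c2.png",m2)
E
```

```text
(no output)
```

View pics/c1.png

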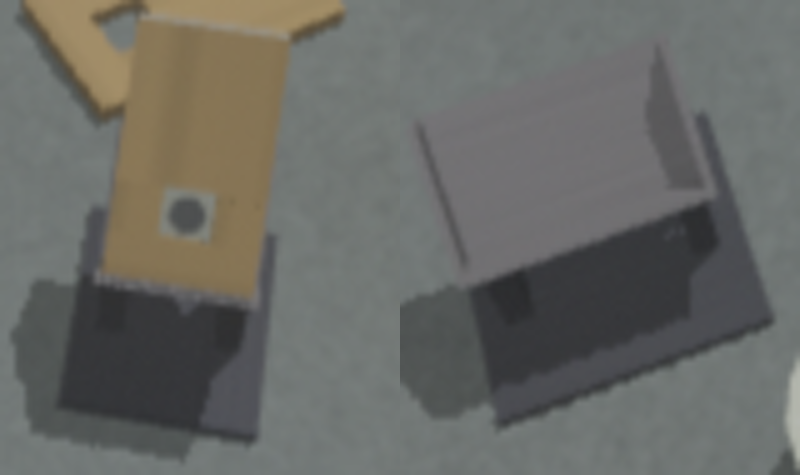

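View pics/c2.png

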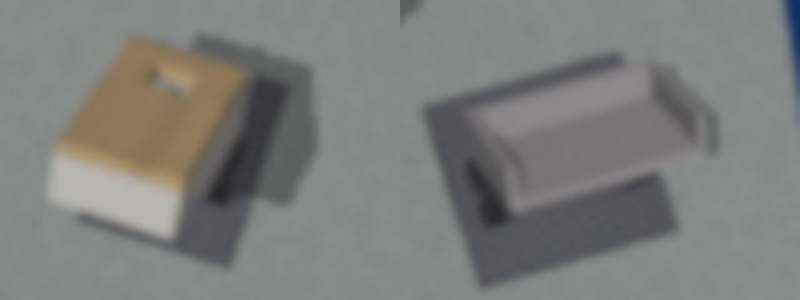

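Run:
```python
from h import *
f=lambda o,p,dx=0:(o[0]+(p[0]-dx)/5-.4,o[1]+p[1]/5-.4)
S=(345,205);T=(235,140);S2=(185,255);T2=(365,117)
print("cover UL(-y),UR(+y),LL,LR")
P=[]
for a,b in [((143,20),(183,187)),((290,38),(57,148)),((103,270),(247,72)),((250,295),(127,38))]:
    p,e=tri(f(S,a),f(T,b));P.append(p);print(p.round(1),round(e,1))
P=np.array(P);c=P.mean(0);x=(P[2]+P[3]-P[0]-P[1])/2;y=(P[1]+P[3]-P[0]-P[2])/2
print("c",c,"x",x,np.linalg.norm(x),"y",y,np.linalg.norm(y),"yaw",np.degrees([np.arctan2(x[1],x[0]),np.arctan2(-y[0],y[1])]))
print("rack end bottom corners (top) "); 
print("tray")
for n,a,b in [("bedup -y",(425,125),(690,160)),("bedup+y",(655,45),(515,208)),("lip -y",(468,280),(650,62)),("lip +y",(712,195),(470,112)),("cheek +y up corner",(657,42),(500,200))]:
    p,e=tri(f(S2,a,400),f(T2,b,400));print(n,p.round(1),round(e,1))
print("tray plate top view z=4")
for b in [(425,105),(620,55),(678,228),(483,287)]: print(onz("top",f(T2,b,400),4).round(1))
for a in [(498,428),(772,320),(705,115)]: print("s",onz("scene",f(S2,a,400),4).round(1))
print("stand plate")
for b in [(232,268),(290,80)]: print(onz("top",f(T,b),4).round(1))
for a in [(60,408),(252,440),(90,208),(273,235)]: print("s",onz("scene",f(S,a),4).round(1))
```

```text
cover UL(-y),UR(+y),LL,LR
[560.9 166.7 159.5] 2.8
[577.7 226.9 161.1] 0.8
[637.2 143.7  87.4] 1.1
[653.8 205.6  85.5] 2.5
c [607.38303473 185.71239027 123.38015425] x [ 76.24324965 -22.16740589 -73.80349008] 108.40379213460285 y [16.67524887 61.10452882 -0.15130756] 63.33916846184963 yaw [-16.21156831 -15.2641752 ]
rack end bottom corners (top) 
tray
bedup -y [ 661.3 -218.9   94.5] 2.7
bedup+y [ 632.2 -127.3   96.7] 2.5
lip -y [ 720.4 -201.3   72.9] 1.8
lip +y [ 690.3 -106.    71.6] 0.4
cheek +y up corner [ 635.  -121.9  102.7] 9.1
tray plate top view z=4
[714.4 -91.1   4. ]
[ 747.5 -202.3    4. ]
[ 647.2 -235.     4. ]
[ 609.8 -125.1    4. ]
s [ 752.  -201.3    4. ]
s [713.9 -90.1   4. ]
s [ 610.3 -124.4    4. ]
stand plate
[546.5 154.1   4. ]
[655.  125.9   4. ]
s [654.3 127.3   4. ]
s [677.5 210.1   4. ]
s [546.4 156.2   4. ]
s [569.8 241.5   4. ]
```

Call:
{"method": "servo_tool", "body": {"motion": [[85, -10, -40, -20, 0, 0, 0.1], [85, -10, -40, -20, 0, 0, 0.1], [85, -10, -40, -20, 0, 0, 0.1], [85, -10, -40, -20, 0, 0, 0.1]]}}

```text
time: 0.5
tool_pos: [98.1, -420.1, 301.7]
tcp_rot: [-178.7, 0.4, -8.5]
ft_force: [0.2, -0.7, 0.7]
finger_gap: 85.0
```

```bash
cat >> h.py <<'E'
def log():
    s=sense(); open("log.txt","a").write(repr([*s['joint_pos'],*s['tool_pos'],*s['tcp_rot']])+"\n"); print(s['time'],s['joint_pos'].round(1),s['tool_pos'].round(1),s['tcp_rot'].round(1)); return s
E
echo "[-7.97198467e+01,7.50959824e+00,8.53225393e+01,-1.79078232e-03,8.72629572e+01,-4.89454311e+00,156.96427091,-578.58955104,230.36647192,-1.79905099e+02,-6.33159642e-03,1.51747781e+01]" > log.txt
python3 -c "from h import *;log()"
```

```text
0.5 [-8.360e+01 -1.890e+01  1.027e+02 -1.000e-01  9.760e+01  1.480e+01] [  98.1 -420.1  301.7] [-178.7    0.4   -8.5]
```

Call:
{"method": "servo_tool", "body": {"motion": [[85, 30, -20, 0, 0.14, 0, 0], [85, 30, -20, 0, 0.14, 0, 0], [85, 30, -20, 0, 0.14, 0, 0], [85, 30, -20, 0, 0.14, 0, 0], [85, 0, 0, 0, 0, 0, 0]]}}

```text
time: 1.0
tool_pos: [230.2, -352.7, 333.5]
tcp_rot: [-147.1, 0.0, -8.8]
ft_force: [-1.3, -0.0, -1.6]
finger_gap: 84.9
```

```bash
python3 -c "from h import *;log()"
```

```text
1.0 [-75.    4.2  84.3  14.8 121.3  28.2] [ 230.2 -352.7  333.5] [-147.1    0.    -8.8]
```

Call:
{"method": "servo_tool", "body": {"motion": [[85, 40, 0, 0, 0, 0.14, 0], [85, 40, 0, 0, 0, 0.14, 0], [85, 40, 0, 0, 0, 0.14, 0], [85, 40, 0, 0, 0, 0.14, 0], [85, 0, 0, 0, 0, 0, 0]]}}

```text
time: 1.5
tool_pos: [384.1, -397.1, 360.1]
tcp_rot: [-142.5, -27.1, -28.4]
ft_force: [-1.5, -0.4, -0.0]
finger_gap: 84.7
```

```bash
python3 -c "from h import *;log()"
```

```text
1.5 [-7.830e+01 -1.000e-01  9.100e+01  4.340e+01  1.028e+02  3.560e+01] [ 384.1 -397.1  360.1] [-142.5  -27.1  -28.4]
```

Call:
{"method": "servo_tool", "body": {"motion": [[85, 30, 30, -30, 0, 0, -0.14], [85, 30, 30, -30, 0, 0, -0.14], [85, 30, 30, -30, 0, 0, -0.14], [85, 30, 30, 0, -0.14, 0, -0.14], [85, 0, 0, 0, 0, 0, 0]]}}

```text
time: 2.0
tool_pos: [421.8, -562.9, 424.4]
tcp_rot: [-167.2, -40.7, 4.7]
ft_force: [0.3, 1.6, 0.4]
finger_gap: 84.9
```

```bash
python3 -c "from h import *;log()"
```

```text
2.0 [-77.7  21.2  59.1  43.  104.9  12.4] [ 421.8 -562.9  424.4] [-167.2  -40.7    4.7]
```

```bash
cat > k.py <<'E'
from h import *
import itertools
def E(s,a): return Ro.from_euler(s,a,degrees=True)
L=np.array([eval(l) for l in open("log.txt")])
def parts(q,s4,s6):
    A=E('z',q[0]);B=A*E('y',q[1]);C=A*E('y',q[1]+q[2]);D=C*E('z',s4*q[3])*E('y',q[4]);return A,B,C,D,D*E('z',s6*q[5])
def fit():
    best=None
    for s4,s6 in itertools.product([1,-1],[1,-1]):
        Cs=[parts(r[:6],s4,s6)[4].inv()*E('xyz',r[9:]) for r in L]
        m=Ro.concatenate(Cs).mean(); e=max((m.inv()*c).magnitude() for c in Cs)
        if best is None or e<best[0]: best=(e,s4,s6,m)
    e,s4,s6,m=best
    M=[];b=[]
    for r in L:
        A,B,C,D,_=parts(r[:6],s4,s6); a,bb,c,d=[X.as_matrix() for X in(A,B,C,D)]
        M.append(np.c_[a[:,0],a[:,2],bb[:,0],bb[:,2],c[:,0],c[:,2],d[:,0],d[:,2]]);b.append(r[6:9])
    M=np.vstack(M);b=np.hstack(b);w,_,rk,sv=np.linalg.lstsq(M,b,rcond=None)
    return s4,s6,m,w,np.degrees(e),np.abs(M@w-b).max(),sv
s4,s6,M0,w,eo,ep,sv=fit()
def fk(q):
    A,B,C,D,F=parts(q,s4,s6)
    p=A.apply([w[0],0,w[1]])+B.apply([w[2],0,w[3]])+C.apply([w[4],0,w[5]])+D.apply([w[6],0,w[7]])
    return p,F*M0
LO=np.array([-169.43,-51.17,1.28,-76.62,0,-152.29]);HI=np.array([169.43,129.36,143.12,256.62,156.53,152.29])
from scipy.optimize import least_squares
def ik(p,R,q0,marg=4):
    f=lambda q:np.r_[(fk(q)[0]-p)/10,(R.inv()*fk(q)[1]).as_rotvec()*10]
    r=least_squares(f,np.clip(q0,LO+marg,HI-marg),bounds=(LO+marg-.01,HI-marg+.01)); return r.x,np.abs(r.fun).max()
if __name__=="__main__": print(s4,s6,M0.as_euler('xyz',degrees=True),w.round(1),eo,ep,sv.round(2))
E
python3 k.py
```

```text
1 1 [ 8.43118864e-08 -6.73208926e-10  9.00000000e+01] [-17.1 351.8  19.1 379.7  45.5 530.3 -34.1 426.9] 3.412038151198549e-07 50.35017128341256 [4.43 4.34 0.99 0.46 0.43 0.33 0.12 0.12]
```

Run:
```python
from k import *
for names in (["cx"],["dy"],["ay"],["dy","ay","cx"]):
    M=[];b=[]
    for r in L:
        A,B,C,D,_=parts(r[:6],1,1); a,bb,c,d=[X.as_matrix() for X in(A,B,C,D)]; e=(C*E('z',r[3])).as_matrix()
        ex={"cx":e[:,0],"dy":d[:,1],"ay":a[:,1]}
        M.append(np.c_[a[:,0],a[:,2],bb[:,2],c[:,0],c[:,2],d[:,2],*[ex[n] for n in names]]);b.append(r[6:9])
    Mm=np.vstack(M);b=np.hstack(b);w=np.linalg.lstsq(Mm,b,rcond=None)[0]
    print(names,w.round(1),(Mm@w-b).round(1))
```

```text
['cx'] [ 33.4 315.8 372.1  -7.7 519.3 361.7  80.1] [-50.5  -8.4  -5.4 -51.   -5.5 -10.9 -30.   -9.4  -5.8   1.7   0.2  14.4
   1.3   0.8   7.6]
['dy'] [ 51.9 322.4 375.4  73.5 503.9 378.1  47. ] [ -3.7  -3.3 -12.2  -4.   -2.  -20.3  -3.7   3.   -1.8  -8.   -1.2  22.3
  -7.8  -1.8  12. ]
['ay'] [  0.  318.1 369.1  61.6 553.4 364.8  51.2] [ 0.  0. -0. -0.  0. -0. -0. -0.  0.  0. -0.  0.  0.  0. -0.]
['dy', 'ay', 'cx'] [  0.  318.1 369.1  61.6 553.4 364.8  -0.   51.2  -0. ] [ 0.  0. -0. -0.  0.  0. -0. -0.  0.  0. -0.  0.  0. -0. -0.]
```

```bash
sed -i 's/^s4,s6,M0,w,eo,ep,sv=fit()/s4=s6=1;M0=E("z",90)/; s/^    p=A.apply.*/    p=A.apply([0,51.2,318.1])+B.apply([0,0,369.1])+C.apply([61.6,0,553.4])+D.apply([0,0,364.8])/; s/^if __name__.*//' k.py
cat >> k.py <<'E'
def slope(yaw): return E('z',yaw)*E('y',45)
RS=slope(-15.5); RT=slope(18)
CF=np.array([607.4,185.7,123.4])            # cover top face centre
RC=CF-22*RS.apply([0,0,1])                  # rack centre
TS=np.array([654,-171,98.5])
RTf=RT*E('x',180); RTC=TS+RT.apply([0,0,18])
def tool_in_rack(phi,sg,gp,th=0):
    # thickness grip: tool z in rack xy-plane at skew phi, tool y = sg*rack z ; gp grasp point in rack frame
    z=np.array([np.cos(phi),np.sin(phi),0]);y=np.array([0,0,sg]);x=np.cross(y,z)
    return Ro.from_matrix(np.c_[x,y,z]), np.array(gp)+18.7*z
def world(Rr,pr,T): return pr+Rr.apply(T[1]), Rr*T[0]
def iks(p,R,seeds=None,n=14):
    rng=np.random.default_rng(0); out=[]
    az=np.degrees(np.arctan2(p[1],p[0]))
    for i in range(n):
        q0=rng.uniform(LO,HI);q0[0]=az+rng.uniform(-20,20);q0[1]=rng.uniform(-20,60);q0[2]=rng.uniform(50,130)
        q,e=ik(p,R,q0)
        if e<.02 and not any(np.abs(q-o).max()<2 for o in out): out.append(q)
    return out
E
python3 - <<'E'
from k import *
print("RC",RC,"RTC",RTC)
q=L[-1][:6];print(fk(q)[0]-L[-1][6:9])
for ph in (-60,-40,-20,0,20,40,60):
  for sg in(1,-1):
    T=tool_in_rack(np.radians(ph),sg,[-40,0,4])
    a=iks(*world(RS,RC,T));b=iks(*world(RTf,RTC,T))
    print(ph,sg,"STAND",[x.round(0).astype(int).tolist() for x in a],"TRAY",[x.round(0).astype(int).tolist() for x in b])
E
```

```text
RC [592.40942818 189.85725349 107.84365081] RTC [ 666.10497322 -167.06685578  111.22792206]
[-1.70530257e-13 -2.27373675e-13 -2.27373675e-13]
-60 1 STAND [[40, 48, 69, -55, 108, 88]] TRAY [[-43, 55, 58, 53, 114, 93]]
-60 -1 STAND [[40, 48, 69, -55, 108, -92]] TRAY [[-43, 55, 58, 53, 114, -87]]
-40 1 STAND [[41, 29, 89, -54, 88, 89]] TRAY [[-45, 36, 80, 51, 93, 89]]
-40 -1 STAND [[41, 29, 89, -54, 88, -91]] TRAY [[-45, 36, 80, 51, 93, -91]]
-20 1 STAND [[39, 10, 107, -54, 66, 88]] TRAY [[-43, 17, 99, 52, 72, 89]]
-20 -1 STAND [[39, 10, 107, -54, 66, -92]] TRAY [[-43, 17, 99, 52, 72, -91]]
0 1 STAND [[31, -8, 124, -51, 42, 80]] TRAY [[-38, 1, 116, 52, 48, 92]]
0 -1 STAND [[31, -8, 124, -51, 42, -100]] TRAY [[-38, 1, 116, 52, 48, -88]]
20 1 STAND [[16, -21, 136, -12, 16, 33]] TRAY [[-27, -9, 127, 42, 20, 109]]
20 -1 STAND [[16, -21, 136, -12, 16, -147]] TRAY [[-27, -9, 127, 42, 20, -71]]
40 1 STAND [] TRAY []
40 -1 STAND [] TRAY []
60 1 STAND [[-17, 2, 132, 88, 61, -88]] TRAY []
60 -1 STAND [[-17, 2, 132, 88, 61, 92]] TRAY []
```

```bash
cat >> k.py <<'E'
def rows(wps,gap,vm=45,vr=7.5,straight=False,show=None):
    """wps: list of joint targets (or (p,R) if straight). prints rows (<=10 per call) from the present pose"""
    s=sense();q=s['joint_pos'];p,R=s['tool_pos'],E('xyz',s['tcp_rot']);out=[]
    for t in wps:
        if straight: tp,tR=t; path=lambda u,p0=p,R0=R:(p0+(tp-p0)*u,R0*Ro.from_rotvec((R0.inv()*tR).as_rotvec()*u)); n=max(np.linalg.norm(tp-p)/vm,np.degrees((R.inv()*tR).magnitude())/vr)
        else:
            path=lambda u,q0=q:fk(q0+(np.array(t)-q0)*u)
            P=[path(u) for u in np.linspace(0,1,21)]
            n=max(sum(np.linalg.norm(P[i+1][0]-P[i][0]) for i in range(20))/vm,sum(np.degrees((P[i].__getitem__(1).inv()*P[i+1][1]).magnitude()) for i in range(20))/vr,np.abs(np.array(t)-q).max()/9)
        n=max(1,int(np.ceil(n)))
        for i in range(1,n+1):
            tp_,tR_=path(i/n); d=np.round(R.inv().apply(tp_-p)); r=np.round((R.inv()*tR_).as_rotvec(),2)
            out.append([gap,*d.astype(int).tolist(),*(r+0).tolist()]); p=p+R.apply(d);R=R*Ro.from_rotvec(r)
            if show: print(tp_.round(0),end=' ')
        if not straight:q=np.array(t)
    import json
    for i in range(0,len(out),10): print(json.dumps(out[i:i+10]))
TG=tool_in_rack(0,1,[-38,0,4])
def back(w,d,axis=2):
    p,R=w; v=np.zeros(3);v[axis]=d; return p+R.apply(v),R
E
python3 - <<'E'
from k import *
g=world(RS,RC,TG); pre=back(g,-110)
qg,e=ik(*g,[31,-8,124,-51,42,80]);qp,e2=ik(*pre,[31,-20,124,-51,42,80])
print(qg.round(1),e,qp.round(1),e2,pre[0].round(1),g[0].round(1))
mid=(np.array(L[-1][:6])+qp)/2
rows([qp],85,show=1)
t=world(RTf,RTC,TG);qt,e=ik(*t,[-38,1,116,52,48,92]);q2,e2=ik(*back(t,-110),qt);print(qt.round(1),e,q2.round(1),e2)
E
```

```text
[ 31.2  -7.3 123.8 -51.   41.5  79.7] 1.1368683772161604e-14 [ 39.9 -22.4 127.  -45.   55.4  75.2] 1.1368683772161603e-13 [507.  213.5 202.1] [582.  192.7 124.3]
[ 460. -522.  400.] [ 492. -479.  377.] [ 518. -435.  355.] [ 538. -391.  334.] [ 553. -347.  314.] [ 564. -304.  295.] [ 571. -263.  279.] [ 575. -223.  264.] [ 576. -186.  251.] [ 576. -149.  240.] [ 574. -114.  230.] [572. -80. 223.] [569. -47. 217.] [565. -13. 212.] [560.  22. 208.] [554.  57. 206.] [547.  94. 205.] [537. 133. 204.] [524. 172. 203.] [507. 214. 202.] [[85, 16, -26, 52, 0.02, -0.08, 0.01], [85, 15, -30, 48, 0.01, -0.08, 0.0], [85, 15, -31, 44, 0.0, -0.08, -0.01], [85, 13, -33, 39, -0.01, -0.08, -0.02], [85, 14, -35, 35, -0.02, -0.08, -0.03], [85, 13, -35, 29, -0.02, -0.06, -0.03], [85, 13, -35, 26, -0.04, -0.07, -0.04], [85, 13, -35, 20, -0.04, -0.05, -0.05], [85, 12, -34, 16, -0.06, -0.04, -0.05], [85, 14, -34, 12, -0.05, -0.04, -0.06]]
[[85, 14, -32, 7, -0.07, -0.02, -0.06], [85, 15, -32, 3, -0.06, -0.01, -0.07], [85, 16, -30, -1, -0.07, 0.0, -0.07], [85, 18, -29, -4, -0.07, 0.01, -0.07], [85, 20, -28, -7, -0.08, 0.02, -0.07], [85, 22, -26, -11, -0.07, 0.04, -0.08], [85, 24, -26, -14, -0.07, 0.05, -0.07], [85, 27, -24, -16, -0.07, 0.06, -0.08], [85, 29, -24, -18, -0.06, 0.07, -0.07], [85, 32, -24, -20, -0.07, 0.08, -0.08]]
[-38.    1.5 115.6  52.5  47.6  92.3] 1.836610863392707e-11 [-46.6 -13.1 120.   47.4  60.3  95.6] 1.1368683772161604e-14
```

Call:
{"method": "servo_tool", "body": {"motion": [[85, 16, -26, 40, 0.02, -0.08, 0.01], [85, 15, -30, 37, 0.01, -0.08, 0.0], [85, 15, -31, 35, 0.0, -0.08, -0.01], [85, 13, -33, 35, -0.01, -0.08, -0.02], [85, 14, -35, 33, -0.02, -0.08, -0.03], [85, 13, -35, 29, -0.02, -0.06, -0.03], [85, 13, -35, 26, -0.04, -0.07, -0.04], [85, 13, -35, 20, -0.04, -0.05, -0.05], [85, 12, -34, 16, -0.06, -0.04, -0.05], [85, 14, -34, 12, -0.05, -0.04, -0.06]]}}

```text
time: 3.0
tool_pos: [536.2, -159.6, 254.0]
tcp_rot: [174.2, -1.0, 27.5]
ft_force: [0.6, 0.5, -0.3]
finger_gap: 85.1
```

Run:
```python
from k import *
log()
pre=back(world(RS,RC,TG),-110);qp,e2=ik(*pre,[31,-20,124,-51,42,80])
rows([qp],85)
```

```text
3.0 [-19.7  -3.9  94.7  -3.3  84.3  43. ] [ 536.2 -159.6  254. ] [174.2  -1.   27.5]
[[85, 20, -31, 9, -0.08, -0.02, -0.06], [85, 21, -31, 4, -0.08, 0.0, -0.07], [85, 23, -30, 0, -0.08, 0.01, -0.08], [85, 25, -29, -5, -0.08, 0.02, -0.08], [85, 27, -28, -9, -0.09, 0.04, -0.08], [85, 31, -28, -13, -0.08, 0.06, -0.08], [85, 33, -27, -16, -0.08, 0.07, -0.08], [85, 36, -28, -19, -0.07, 0.08, -0.08], [85, 40, -27, -21, -0.07, 0.1, -0.08]]
```

Call:
{"method": "servo_tool", "body": {"motion": [[85, 20, -31, 9, -0.08, -0.02, -0.06], [85, 21, -31, 4, -0.08, 0.0, -0.07], [85, 23, -30, 0, -0.08, 0.01, -0.08], [85, 25, -29, -5, -0.08, 0.02, -0.08], [85, 27, -28, -9, -0.09, 0.04, -0.08], [85, 31, -28, -13, -0.08, 0.06, -0.08], [85, 33, -27, -16, -0.08, 0.07, -0.08], [85, 36, -28, -19, -0.07, 0.08, -0.08], [85, 40, -27, -21, -0.07, 0.1, -0.08], [85, 0, 0, 0, 0, 0, 0]]}}

```text
time: 4.0
tool_pos: [492.0, 215.8, 192.6]
tcp_rot: [133.3, 2.4, 76.9]
ft_force: [0.2, -0.2, -0.8]
finger_gap: 85.2
```

Run:
```python
from k import *
s=log()
cv2.imwrite("pics/w1.png",snapshot("wrist"))
c=camera_params("wrist");T=c['tool_from_camera'];R=E('xyz',s['tcp_rot'])
for a in [(-55,-32,22),(-55,32,22),(-55,-32,-14),(-55,32,-14),(25,0,22)]:
    X=RC+RS.apply(a);t=R.inv().apply(X-s['tool_pos']);k=np.linalg.inv(T)@np.r_[t,1];print(a,c['cx']+c['fx']*k[0]/k[2],c['cy']+c['fy']*k[1]/k[2])
pre=back(world(RS,RC,TG),-110);qp,e2=ik(*pre,[31,-20,124,-51,42,80])
rows([pre],85,straight=True)
```

```text
4.0 [ 42.6 -23.4 129.7 -48.4  55.7  76.7] [492.  215.8 192.6] [133.3   2.4  76.9]
(-55, -32, 22) 355.3068464611639 249.34383963254592
(-55, 32, 22) 363.54278253410513 170.38038988795068
(-55, -32, -14) 310.4606022234087 247.45919512239692
(-55, 32, -14) 315.1997534863184 167.74696090681255
(25, 0, 22) 346.1832359157152 187.5925396183032
[[85, 2, 15, 4, 0.03, 0.0, 0.06]]
```

View pics/w1.png

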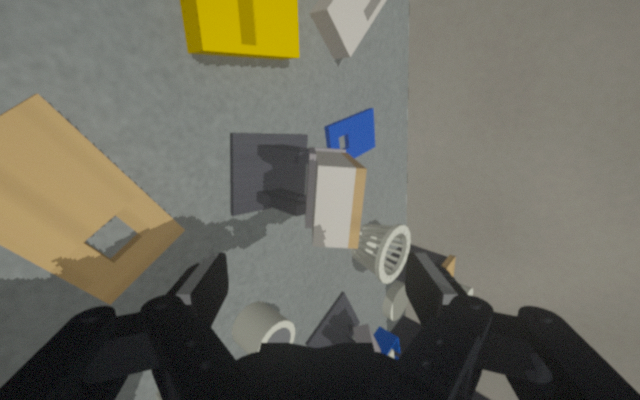

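Call:
{"method": "servo_tool", "body": {"motion": [[85, 2, 16, 4, 0.03, 0, 0.06], [85, 0, 0, 0, 0, 0, 0]]}}

```text
time: 4.25
tool_pos: [507.6, 211.3, 204.2]
tcp_rot: [134.8, 0.1, 74.1]
ft_force: [0.3, 0.0, 1.1]
finger_gap: 85.1
```

Run:
```python
from k import *
log()
g=back(world(RS,RC,TG),1,1)
rows([back(g,-110),g],85,straight=True,vm=20)
```

```text
4.25 [ 39.8 -22.4 126.9 -45.2  55.8  75.4] [507.6 211.3 204.2] [1.348e+02 1.000e-01 7.410e+01]
[[85, 2, -1, 1, 0.0, 0.01, 0.0], [85, 0, 0, 18, 0.0, 0.0, 0.0], [85, 0, 0, 19, 0.0, 0.0, 0.0], [85, 0, 0, 18, 0.0, 0.0, 0.0], [85, 0, 0, 18, 0.0, 0.0, 0.0], [85, 0, -1, 18, 0.0, 0.0, 0.0], [85, 0, 0, 19, 0.0, 0.0, 0.0]]
```

Call:
{"method": "servo_tool", "body": {"motion": [[85, 2, -1, 1, 0, 0.01, 0], [85, 0, 0, 18, 0, 0, 0], [85, 0, 0, 19, 0, 0, 0], [85, 0, 0, 18, 0, 0, 0], [85, 0, 0, 18, 0, 0, 0], [85, 0, 0, 18, 0, 0, 0], [85, 0, 0, 18, 0, 0, 0], [85, 0, 0, 0, 0, 0, 0]]}}

```text
time: 5.05
tool_pos: [587.3, 180.1, 124.3]
tcp_rot: [134.5, 0.3, 73.8]
ft_force: [-0.5, -0.4, -1.1]
finger_gap: 85.2
```

Run:
```python
from k import *
log()
g=back(world(RS,RC,TG),1,1)
rows([g],85,straight=True,vm=20)
```

```text
5.05 [ 30.   -7.3 124.1 -52.   41.   80. ] [587.3 180.1 124.3] [134.5   0.3  73.8]
[[85, 11, -5, -6, 0.01, 0.01, -0.01]]
```

Call:
{"method": "servo_tool", "body": {"motion": [[85, 11, -4, -6, 0.01, 0.01, -0.01], [85, 0, 0, 0, 0, 0, 0]]}}

```text
time: 5.25
tool_pos: [582.9, 191.5, 125.4]
tcp_rot: [135.1, 0.4, 74.5]
ft_force: [0.3, 0.4, 1.3]
finger_gap: 84.9
```

Run:
```python
from k import *
log()
g=back(world(RS,RC,TG),1,1)
rows([g],85,straight=True,vm=20)
```

```text
5.25 [ 31.1  -7.3 123.5 -50.7  41.8  78.9] [582.9 191.5 125.4] [135.1   0.4  74.5]
[[85, 1, -1, 0, 0.0, 0.0, 0.01]]
```

Call:
{"method": "servo_tool", "body": {"motion": [[25, 0, 0, 0, 0, 0, 0.01], [25, 0, 0, 0, 0, 0, 0], [25, 0, 0, 0, 0, 0, 0], [25, 0, 0, 0, 0, 0, 0], [25, 0, 0, 0, 0, 0, 0], [25, 0, 0, 0, 0, 0, 0], [25, 0, 0, 0, 0, 0, 0]], "force": 60}}

```text
time: 5.95
tool_pos: [582.3, 193.4, 128.0]
tcp_rot: [135.0, -0.2, 74.2]
ft_force: [1.8, 0.2, -1.9]
finger_gap: 35.0
```

Run:
```python
from k import *
s=log()
p,R=s['tool_pos'],E('xyz',s['tcp_rot'])
rows([(p+RS.apply([-5,0,80])+np.array([0,0,60]),R)],25,straight=True,vm=25)
t=world(RTf,RTC,TG);print("goal",t[0],t[1].as_euler('xyz',degrees=True))
up=(t[0]+RT.apply([-5,0,80])+np.array([0,0,60]),t[1]);qt,e=ik(*up,[-38,1,116,52,48,92]);print(qt.round(1),e,up[0])
q0,e=ik(p+RS.apply([-5,0,80])+np.array([0,0,60]),R,s['joint_pos']);print(q0.round(1),e)
for u in np.linspace(0,1,9):
    P,RR=fk(q0+(qt-q0)*u);print(P.round(0),(P+RR.apply([0,0,75])).round(0),RR.as_matrix()[2].round(2))
```

```text
5.95 [ 31.3  -7.6 123.6 -50.6  41.9  79.5] [582.3 193.4 128. ] [135.   -0.2  74.2]
[[25, 0, 20, -8, 0.0, 0.0, 0.0], [25, 0, 21, -8, 0.0, 0.0, 0.0], [25, 0, 20, -8, 0.0, 0.0, 0.0], [25, 0, 21, -8, 0.0, 0.0, 0.0], [25, 1, 20, -8, 0.0, 0.0, 0.0], [25, 0, 20, -7, 0.0, 0.0, 0.0]]
goal [ 650.43575789 -172.15809246  122.04665581] [-135.    0.  -72.]
[-33.1  -2.2 105.5  43.2  53.5 109.7] 1.5222667570924387e-11 [ 700.87314628 -155.76999155  242.15073221]
[ 26.4 -11.5 113.3 -39.   48.8  60.8] 1.1368683772161604e-14
[633. 179. 248.] [684. 165. 195.] [ 0.    0.71 -0.71]
[636. 132. 219.] [680. 118. 160.] [ 0.18  0.59 -0.79]
[637.  92. 197.] [675.  82. 134.] [ 0.33  0.42 -0.85]
[640.  57. 183.] [675.  51. 117.] [ 0.41  0.22 -0.88]
[647.  24. 177.] [680.  24. 110.] [ 0.44  0.   -0.9 ]
[658. -10. 181.] [692.  -4. 114.] [ 0.41 -0.22 -0.88]
[672. -50. 193.] [710. -39. 129.] [ 0.32 -0.42 -0.85]
[688. -98. 214.] [731. -83. 154.] [ 0.18 -0.59 -0.79]
[ 701. -156.  242.] [ 751. -139.  189.] [ 0.   -0.71 -0.71]
```

Call:
{"method": "servo_tool", "body": {"motion": [[25, 0, 0, 0, 0, 0, 0], [25, 0, 16, -4, 0, 0, 0], [25, 0, 20, -8, 0, 0, 0], [25, 0, 21, -8, 0, 0, 0], [25, 0, 20, -8, 0, 0, 0], [25, 0, 21, -8, 0, 0, 0], [25, 1, 20, -8, 0, 0, 0], [25, 0, 0, 0, 0, 0, 0]], "force": 80}}

```text
time: 6.75
tool_pos: [629.0, 176.8, 234.7]
tcp_rot: [135.9, 0.4, 74.1]
ft_force: [0.6, 0.7, -2.8]
finger_gap: 35.0
```

Run:
```python
from k import *
s=log();print(s['ft_force'],s['finger_gap'])
cv2.imwrite("pics/s2.png",snapshot("scene")[150:350,150:450])
t=world(RTf,RTC,TG)
up=(t[0]+RT.apply([-5,0,80])+np.array([0,0,60]),t[1]);qt,e=ik(*up,[-38,1,116,52,48,92])
q0=s['joint_pos'];P,RR=fk((q0+qt)/2);P[2]+=60
qm,e2=ik(P,RR,(q0+qt)/2);print(e2,qm.round(1))
rows([qm,qt],25,vm=30,vr=5)
```

```text
6.75 [ 26.3 -11.  113.9 -38.8  48.8  60.8] [629.  176.8 234.7] [135.9   0.4  74.1]
[ 0.58099744  0.67468941 -2.81601153] 34.974718149242236
2.2737367544323207e-14 [ -3.4  -9.4 105.8   2.   57.8  85.5]
[[25, -12, 1, 6, 0.03, -0.01, 0.08], [25, -12, 2, 5, 0.03, -0.01, 0.09], [25, -11, 4, 5, 0.02, -0.01, 0.08], [25, -10, 4, 4, 0.03, -0.01, 0.08], [25, -9, 4, 4, 0.02, -0.01, 0.09], [25, -8, 6, 3, 0.03, -0.01, 0.08], [25, -7, 6, 3, 0.02, -0.01, 0.08], [25, -6, 7, 2, 0.03, 0.0, 0.09], [25, -5, 7, 2, 0.02, -0.01, 0.08], [25, -4, 8, 1, 0.02, -0.01, 0.08]]
[[25, -3, 7, 1, 0.03, 0.0, 0.08], [25, -1, 8, 0, 0.02, 0.0, 0.09], [25, -1, 8, -1, 0.02, -0.01, 0.08], [25, 1, 8, -1, 0.02, 0.0, 0.08], [25, 2, 8, -1, 0.03, 0.0, 0.08], [25, 3, 7, -3, 0.02, 0.0, 0.08], [25, 1, 8, 4, 0.03, 0.0, 0.08], [25, 2, 7, 4, 0.02, 0.0, 0.08], [25, 4, 8, 3, 0.02, 0.01, 0.08], [25, 4, 8, 2, 0.03, 0.0, 0.08]]
[[25, 5, 7, 2, 0.02, 0.0, 0.08], [25, 7, 8, 1, 0.02, 0.01, 0.08], [25, 8, 7, 0, 0.03, 0.0, 0.08], [25, 9, 7, 0, 0.02, 0.01, 0.08], [25, 10, 7, -1, 0.03, 0.01, 0.09], [25, 11, 5, -1, 0.02, 0.01, 0.08], [25, 12, 6, -2, 0.03, 0.0, 0.08], [25, 13, 4, -3, 0.02, 0.01, 0.08], [25, 14, 4, -3, 0.03, 0.01, 0.08], [25, 15, 2, -4, 0.03, 0.01, 0.08]]
[[25, 16, 2, -4, 0.03, 0.01, 0.08], [25, 16, 0, -5, 0.03, 0.02, 0.08]]
```

View pics/s2.png

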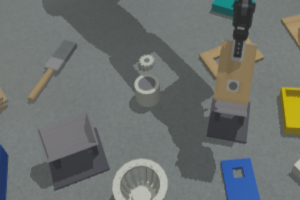

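Call:
{"method": "servo_tool", "body": {"motion": [[25, -12, 1, 6, 0.03, -0.01, 0.08], [25, -12, 2, 5, 0.03, -0.01, 0.09], [25, -11, 4, 5, 0.02, -0.01, 0.08], [25, -10, 4, 4, 0.03, -0.01, 0.08], [25, -9, 4, 4, 0.02, -0.01, 0.09], [25, -8, 6, 3, 0.03, -0.01, 0.08], [25, -7, 6, 3, 0.02, -0.01, 0.08], [25, -6, 7, 2, 0.03, 0, 0.09], [25, -5, 7, 2, 0.02, -0.01, 0.08], [25, -4, 8, 1, 0.02, -0.01, 0.08]]}}

```text
time: 7.8
tool_pos: [614.1, 65.4, 182.6]
tcp_rot: [161.6, -19.2, 28.2]
ft_force: [0.4, -0.0, -4.3]
finger_gap: 35.0
```

Call:
{"method": "servo_tool", "body": {"motion": [[25, -3, 7, 1, 0.03, 0, 0.08], [25, -1, 8, 0, 0.02, 0, 0.09], [25, -1, 8, -1, 0.02, -0.01, 0.08], [25, 1, 8, -1, 0.02, 0, 0.08], [25, 2, 8, -1, 0.03, 0, 0.08], [25, 3, 7, -3, 0.02, 0, 0.08], [25, 1, 8, 4, 0.03, 0, 0.08], [25, 2, 7, 4, 0.02, 0, 0.08], [25, 4, 8, 3, 0.02, 0.01, 0.08], [25, 4, 8, 2, 0.03, 0, 0.08]]}}

```text
time: 8.8
tool_pos: [612.8, -13.1, 152.3]
tcp_rot: [-166.1, -18.2, -23.2]
ft_force: [0.9, -0.2, -4.4]
finger_gap: 34.9
```

Run:
```python
from k import *
s=log();print(s['ft_force'],s['finger_gap'])
t=world(RTf,RTC,TG)
up=(t[0]+RT.apply([-5,0,80])+np.array([0,0,60]),t[1]);qt,e=ik(*up,[-38,1,116,52,48,92])
rows([qt],25,vm=30,vr=5.5)
```

```text
8.8 [-12.1  -6.9 111.2  12.3  56.   93.7] [612.8 -13.1 152.3] [-166.1  -18.2  -23.2]
[ 0.89549425 -0.17092144 -4.36589821] 34.91704677402427
[[25, 12, 4, -3, 0.03, 0.01, 0.08], [25, 13, 3, -3, 0.03, 0.01, 0.09], [25, 14, 2, -3, 0.03, 0.01, 0.08], [25, 14, 2, -5, 0.04, 0.02, 0.08], [25, 16, 1, -4, 0.03, 0.01, 0.08], [25, 17, -1, -6, 0.03, 0.01, 0.08], [25, 17, -1, -6, 0.04, 0.02, 0.08], [25, 18, -2, -6, 0.03, 0.01, 0.08], [25, 19, -4, -7, 0.04, 0.02, 0.08], [25, 19, -4, -8, 0.04, 0.01, 0.08]]
[[25, 20, -7, -8, 0.04, 0.02, 0.08]]
```

Run:
```python
from k import *
s=sense();p,R=s['tool_pos'],E('xyz',s['tcp_rot'])
rows([(p+np.array([0,0,90]),R)],25,vm=25,straight=True)
```

```text
[[25, 7, -5, -21, 0.0, 0.0, 0.0], [25, 7, -5, -21, 0.0, 0.0, 0.0], [25, 7, -5, -20, 0.0, 0.0, 0.0], [25, 7, -6, -21, 0.0, 0.0, 0.0]]
```

Call:
{"method": "servo_tool", "body": {"motion": [[25, 7, -5, -21, 0, 0, 0], [25, 7, -5, -21, 0, 0, 0], [25, 7, -5, -20, 0, 0, 0], [25, 7, -6, -21, 0, 0, 0], [25, 0, 0, 0, 0, 0, 0]]}}

```text
time: 9.3
tool_pos: [602.5, -13.5, 225.7]
tcp_rot: [-166.6, -16.4, -23.6]
ft_force: [0.8, -0.4, -3.0]
finger_gap: 34.8
```

Run:
```python
from k import *
s=log();print(s['ft_force'],s['finger_gap'])
t=world(RTf,RTC,TG)
up=(t[0]+RT.apply([-5,0,80])+np.array([0,0,60]),t[1]);qt,e=ik(*up,[-38,1,116,52,48,92])
rows([qt],25,vm=30,vr=5.5)
```

```text
9.3 [-12.2 -10.6 106.2  10.8  66.2  96.7] [602.5 -13.5 225.7] [-166.6  -16.4  -23.6]
[ 0.79941978 -0.42405954 -2.99669845] 34.80850462107053
[[25, 10, 3, 4, 0.04, 0.01, 0.07], [25, 12, 3, 3, 0.03, 0.01, 0.08], [25, 12, 3, 3, 0.04, 0.02, 0.08], [25, 14, 2, 1, 0.04, 0.01, 0.08], [25, 14, 3, 1, 0.03, 0.01, 0.07], [25, 16, 3, 1, 0.04, 0.02, 0.08], [25, 17, 2, -1, 0.04, 0.02, 0.08], [25, 18, 1, -1, 0.03, 0.02, 0.08], [25, 19, 1, -2, 0.04, 0.02, 0.08], [25, 21, 1, -2, 0.04, 0.02, 0.08]]
[[25, 21, -1, -3, 0.03, 0.02, 0.09]]
```

Call:
{"method": "servo_tool", "body": {"motion": [[25, 12, 3, 0, 0.04, 0.01, 0.07], [25, 13, 2, -1, 0.03, 0.01, 0.08], [25, 14, 2, -1, 0.04, 0.02, 0.08], [25, 15, 1, -3, 0.04, 0.01, 0.08], [25, 15, 1, -3, 0.03, 0.01, 0.07], [25, 17, 0, -3, 0.04, 0.02, 0.08], [25, 18, 0, -4, 0.04, 0.02, 0.08]]}}

```text
time: 10.0
tool_pos: [661.2, -83.1, 233.4]
tcp_rot: [-145.4, -6.8, -55.6]
ft_force: [-0.1, 0.1, -4.3]
finger_gap: 35.1
```

Run:
```python
from k import *
s=log();print(s['ft_force'],s['finger_gap'])
t=world(RTf,RTC,TG)
up=(t[0]+RT.apply([-5,0,80])+np.array([0,0,60]),t[1])
rows([up],25,vm=25,vr=5.5,straight=True)
```

```text
10.0 [-25.9  -5.8 105.5  30.9  60.1 106.8] [661.2 -83.1 233.4] [-145.4   -6.8  -55.6]
[-0.12408308  0.11036975 -4.2838291 ] 35.09476007168127
[[25, 21, 2, -1, 0.04, 0.02, 0.07], [25, 20, 0, -1, 0.04, 0.03, 0.08], [25, 21, -1, 0, 0.04, 0.02, 0.07], [25, 21, -3, 1, 0.04, 0.02, 0.07]]
```

Call:
{"method": "servo_tool", "body": {"motion": [[25, 21, 1, -4, 0.04, 0.02, 0.07], [25, 20, -2, -4, 0.04, 0.03, 0.08], [25, 21, -3, -3, 0.04, 0.02, 0.07], [25, 21, -5, -2, 0.04, 0.02, 0.07], [25, 0, 0, 0, 0, 0, 0]]}}

```text
time: 10.5
tool_pos: [691.5, -158.0, 234.0]
tcp_rot: [-136.1, 1.2, -72.8]
ft_force: [0.2, 0.8, -4.7]
finger_gap: 34.9
```

Run:
```python
from k import *
s=log();print(s['ft_force'],s['finger_gap'])
cv2.imwrite("pics/w2.png",cv2.resize(np.vstack([snapshot("wrist")[:400,:],cv2.resize(snapshot("scene")[170:370,140:460],(640,400))]),(480,600)))
t=world(RTf,RTC,TG)
a=(t[0]+RT.apply([-5,0,40]),t[1])
rows([a],25,vm=20,vr=5.5,straight=True)
c=camera_params("wrist");T=c['tool_from_camera'];R=E('xyz',s['tcp_rot'])
for X in [(55,-49,16),(55,49,16),(-6,-49,16),(-6,49,16)]:
    X=TS+RT.apply(X);tt=R.inv().apply(X-s['tool_pos']);k=np.linalg.inv(T)@np.r_[tt,1];print(c['cx']+c['fx']*k[0]/k[2],c['cy']+c['fy']*k[1]/k[2])
```

```text
10.5 [-33.6  -2.4 106.   42.4  54.3 111. ] [ 691.5 -158.   234. ] [-136.1    1.2  -72.8]
[ 0.23093759  0.76261727 -4.67229978] 34.93565361757015
[[25, 1, 14, 9, 0.0, 0.0, 0.0], [25, 1, 13, 9, 0.01, 0.0, -0.01], [25, 1, 14, 9, 0.0, 0.01, 0.0], [25, 1, 14, 8, 0.01, 0.0, -0.01], [25, 0, 14, 9, 0.0, 0.0, 0.0]]
436.7355602099996 136.05484659430857
427.7371621167012 240.66845139594068
473.1163373364145 142.41059808954796
457.4610651066879 272.7949208516403
```

View pics/w2.png

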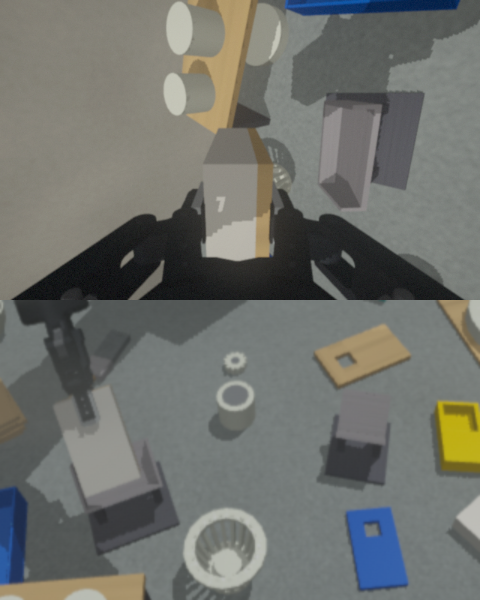

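Call:
{"method": "servo_tool", "body": {"motion": [[25, 1, 12, 6, 0, 0, 0], [25, 1, 11, 6, 0.01, 0, -0.01], [25, 1, 12, 6, 0, 0.01, 0], [25, 1, 12, 5, 0.01, 0, -0.01], [25, 0, 12, 6, 0, 0, 0], [25, 0, 0, 0, 0, 0, 0]]}}

```text
time: 11.2
tool_pos: [665.5, -160.1, 159.7]
tcp_rot: [-135.6, 0.1, -71.7]
ft_force: [0.1, 0.5, -4.8]
finger_gap: 35.0
```

Run:
```python
from k import *
s=log();print(s['ft_force'],s['finger_gap'])
t=world(RTf,RTC,TG)
print("in tray frame off goal",RT.inv().apply(s['tool_pos']-t[0]))
a=(t[0]+RT.apply([-5,0,10]),t[1])
rows([a],25,vm=12,vr=5.5,straight=True)
```

```text
11.2 [-35.7  -0.7 113.   48.3  49.4  99.4] [ 665.5 -160.1  159.7] [-1.356e+02  1.000e-01 -7.170e+01]
[ 0.1088476   0.54088143 -4.76904647] 35.02059403768899
in tray frame off goal [-13.88302118   6.78558376  39.4140275 ]
[[25, 2, 10, 3, 0.0, 0.0, 0.0], [25, 3, 10, 3, 0.01, 0.0, 0.0], [25, 2, 9, 3, 0.0, 0.01, 0.0]]
```

Call:
{"method": "servo_tool", "body": {"motion": [[25, 2, 9, 1, 0, 0, 0], [25, 3, 9, 2, 0.01, 0, 0], [25, 2, 8, 2, 0, 0.01, 0], [25, 0, 0, 0, 0, 0, 0]]}}

```text
time: 11.6
tool_pos: [652.5, -171.3, 136.3]
tcp_rot: [-135.1, -0.4, -72.0]
ft_force: [0.5, -0.5, -5.0]
finger_gap: 35.0
```

Run:
```python
from k import *
s=log();print(s['ft_force'],s['finger_gap'])
t=world(RTf,RTC,TG)
print("in tray frame off goal",RT.inv().apply(s['tool_pos']-t[0]))
a=(t[0]+RT.apply([-5,0,2]),t[1])
rows([a],25,vm=4,vr=5.5,straight=True)
```

```text
11.6 [-3.760e+01  1.000e-01  1.153e+02  5.120e+01  4.810e+01  9.430e+01] [ 652.5 -171.3  136.3] [-135.1   -0.4  -72. ]
[ 0.46050278 -0.49194951 -4.95639083] 35.0046747507236
in tray frame off goal [-8.49723724  0.20244556 11.70648431]
[[25, 0, 3, 1, 0.0, 0.0, 0.0], [25, 0, 3, 1, 0.0, 0.0, 0.0], [25, 0, 4, 2, 0.0, -0.01, 0.0]]
```

Call:
{"method": "servo_tool", "body": {"motion": [[25, 0, 3, 1, 0, 0, 0], [25, 0, 3, 1, 0, 0, 0], [25, 0, 2, 1, 0, -0.01, 0], [25, 0, 0, 0, 0, 0, 0]]}}

```text
time: 12.0
tool_pos: [649.9, -172.7, 129.8]
tcp_rot: [-135.0, -0.1, -71.6]
ft_force: [-0.4, 0.2, -4.2]
finger_gap: 35.1
```

Run:
```python
from k import *
s=log();print(s['ft_force'],s['finger_gap'])
t=world(RTf,RTC,TG)
print("in tray frame off goal",RT.inv().apply(s['tool_pos']-t[0]))
```

```text
12.0 [-38.2   0.9 115.3  51.9  48.6  92.8] [ 649.9 -172.7  129.8] [-1.35e+02 -1.00e-01 -7.16e+01]
[-0.43323192  0.19204561 -4.15345545] 35.084007987754525
in tray frame off goal [-5.97205022 -0.35116341  4.95127727]
```

Call:
{"method": "servo_tool", "body": {"motion": [[25, 0, 3, 1, 0, 0, 0], [25, 0, 0, 0, 0, 0, 0]]}}

```text
time: 12.2
tool_pos: [649.6, -173.7, 128.4]
tcp_rot: [-134.9, -0.2, -71.6]
ft_force: [-0.8, -0.3, -4.2]
finger_gap: 34.8
```

Call:
{"method": "servo_tool", "body": {"motion": [[25, 0, 2, 1, 0, 0, 0], [25, 0, 0, 0, 0, 0, 0]]}}

```text
time: 12.4
tool_pos: [650.0, -174.1, 127.9]
tcp_rot: [-134.8, -0.2, -71.6]
ft_force: [0.1, 1.1, -4.4]
finger_gap: 35.1
```

Call:
{"method": "servo_tool", "body": {"motion": [[25, -1, 5, 2, 0, 0, 0], [25, 0, 0, 0, 0, 0, 0]]}}

```text
time: 12.6
tool_pos: [650.7, -174.6, 127.8]
tcp_rot: [-134.3, -0.4, -71.6]
ft_force: [-1.4, -0.5, -4.4]
finger_gap: 35.1
```

Call:
{"method": "servo_tool", "body": {"motion": [[25, 0, 5, 2, 0, 0, 0], [25, 0, 0, 0, 0, 0, 0]]}}

```text
time: 12.8
tool_pos: [650.9, -175.3, 127.6]
tcp_rot: [-134.0, -0.6, -71.5]
ft_force: [-1.2, 0.0, -4.2]
finger_gap: 35.0
```

Run:
```python
from k import *
s=log();print(s['ft_force'],s['finger_gap'])
t=world(RTf,RTC,TG)
print("in tray frame off goal",RT.inv().apply(s['tool_pos']-t[0]))
```

```text
12.8 [-38.7   1.3 115.8  53.8  48.1  90.3] [ 650.9 -175.3  127.6] [-134.    -0.6  -71.5]
[-1.15715299  0.02686517 -4.23901363] 35.00008862583021
in tray frame off goal [-4.30282231 -3.1765288   3.52521188]
```

Run:
```python
from k import *
a=cv2.resize(snapshot("scene")[240:350,160:290],(650,550),interpolation=cv2.INTER_CUBIC)
b=cv2.resize(snapshot("top")[100:200,350:450],(150,150))
a[:150,:150]=b
cv2.imwrite("pics/s3.png",a)
```

```text
(no output)
```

View pics/s3.png

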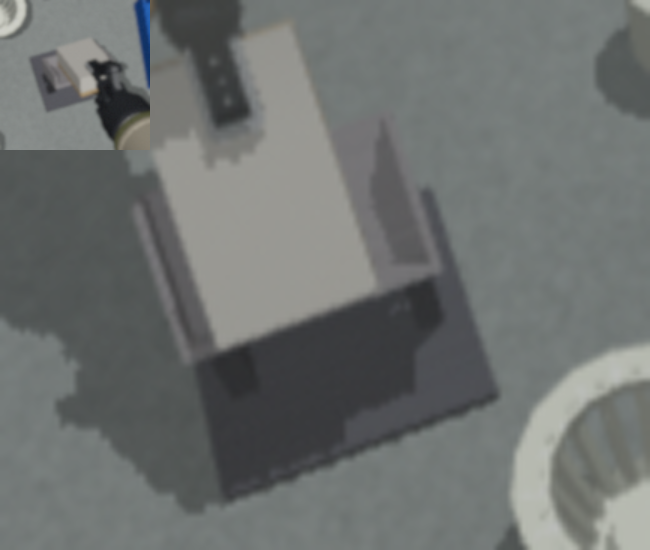

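Call:
{"method": "servo_tool", "body": {"motion": [[42, 0, 0, 0, 0, 0, 0], [45, 0, 0, 0, 0, 0, 0], [50, 0, 0, 0, 0, 0, 0], [60, 0, 0, 0, 0, 0, 0], [85, 0, 0, 0, 0, 0, 0], [85, 0, 0, 0, 0, 0, 0], [85, 0, 0, 0, 0, 0, 0]]}}

```text
time: 13.6
tool_pos: [650.0, -176.1, 125.3]
tcp_rot: [-134.1, -0.5, -71.7]
ft_force: [0.2, 0.5, 0.4]
finger_gap: 84.8
```

Call:
{"method": "servo_tool", "body": {"motion": [[85, 0, 0, -20, 0, 0, 0], [85, 0, 0, -30, 0, 0, 0], [85, 0, 0, -30, 0, 0, 0], [85, 0, 0, -30, 0, 0, 0], [85, 0, 0, 0, 0, 0, 0]]}}

```text
time: 14.1
tool_pos: [572.0, -199.8, 203.0]
tcp_rot: [-134.3, -0.4, -71.6]
ft_force: [-0.0, -1.1, 0.1]
finger_gap: 84.6
```

Run:
```python
from k import *
s=log();print(s['ft_force'],s['finger_gap'])
t=world(RTf,RTC,TG)
print("in tray frame off goal",RT.inv().apply(s['tool_pos']-t[0]))
a=cv2.resize(snapshot("scene")[240:350,160:290],(390,330),interpolation=cv2.INTER_CUBIC)
b=cv2.resize(snapshot("top")[100:210,340:470],(390,330),interpolation=cv2.INTER_CUBIC)
cv2.imwrite("pics/s4.png",np.hstack([a,b]))
# side grip: tool y = +-tray y, tool z = tray x (downslope); grasp centre in tray frame (cover centre origin): normal 20
for sg in(1,-1):
    z=np.array([1.,0,0]);y=np.array([0,sg,0.]);x=np.cross(y,z);Rl=Ro.from_matrix(np.c_[x,y,z])
    for nm,Rr,c in(("tray",RT,TS+RT.apply([0,0,19])),("stand",RS,RC)):
        print(sg,nm,[q.round(0).tolist() for q in iks(c+Rr.apply([-38+18.7,0,0]),Rr*Rl)],[q.round(0).tolist() for q in iks(c+Rr.apply([-38+18.7-110,0,0]),Rr*Rl)])
```

```text
14.1 [-47.8 -13.5 120.4  48.2  61.1  93.7] [ 572.  -199.8  203. ] [-134.3   -0.4  -71.6]
[-0.02862208 -1.06059345  0.14596896] 84.60235626813545
in tray frame off goal [-116.00589974   -2.06838938   -1.54943552]
1 tray [] []
1 stand [[31.0, -7.0, 124.0, -51.0, 41.0, -10.0]] [[40.0, -22.0, 127.0, -45.0, 55.0, -14.0]]
-1 tray [[-38.0, 2.0, 115.0, 52.0, 48.0, 3.0]] [[-46.0, -13.0, 120.0, 47.0, 60.0, 6.0]]
-1 stand [] []
```

View pics/s4.png

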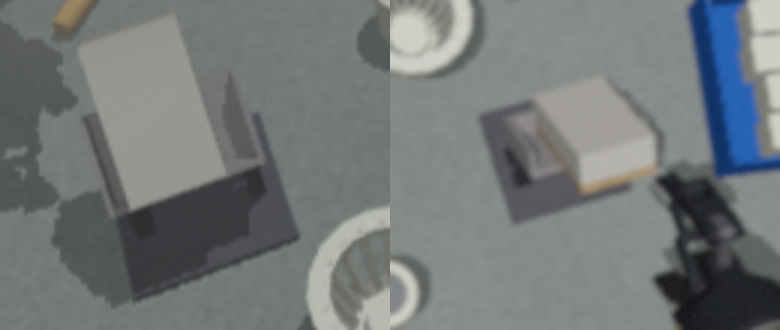

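```bash
cat >> k.py <<'E'
RLm=Ro.from_matrix(np.array([[0,0,1],[0,-1,0],[1,0,0.]]))   # tool z = x, tool y = -y, tool x = z
E
python3 - <<'E'
from k import *
fs=lambda p:(160+p[0]/3-.3,240+p[1]/3-.3);ft=lambda p:(340+(p[0]-390)/3-.3,100+p[1]/3-.3)
P=[]
for a,b in [((78,45),(655,122)),((178,13),(575,155)),((225,177),(535,95)),((127,208),(605,77))]:
    p,e=tri(fs(a),ft(b));P.append(p);print(p.round(1),round(e,1))
P=np.array(P);c=P.mean(0);x=(P[2]+P[3]-P[0]-P[1])/2;y=(P[1]+P[2]-P[0]-P[3])/2
print("c",c,"x",x,np.linalg.norm(x),"y",y,np.linalg.norm(y),np.degrees([np.arctan2(x[1],x[0]),np.arctan2(-y[0],y[1])]))
print("in tray frame rel seat",RT.inv().apply(c-TS), "should be (0,~0,32)")
print((RT*RLm).as_matrix().round(2))
E
```

```text
[ 657.9 -207.   177.4] 2.3
[ 631.7 -147.   168.1] 1.5
[ 707.5 -127.9   85.7] 1.7
[ 725.3 -189.4   87.2] 1.4
c [ 680.57739102 -167.8127738   129.59663059] x [ 71.6131662   18.3700071  -86.32755355] 113.65891621534229 y [-22.02414174  60.73213889  -5.43211325] 64.83026583289963 [14.38714253 19.93286929]
in tray frame rel seat [-3.41894799 -5.18163325 40.55832874] should be (0,~0,32)
[[ 0.67  0.31  0.67]
 [ 0.22 -0.95  0.22]
 [ 0.71 -0.   -0.71]]
```

Run:
```python
from k import *
G=(TS+RT.apply([-38+18.7-115,-4,22]),RT*RLm)
s=sense();print(ik(*G,s['joint_pos']-np.array([0,0,0,0,0,90]))[0].round(1))
rows([G],85,straight=True)
```

```text
[-46.6 -13.  118.9  46.9  61.    6.4]
[[85, 0, -1, 0, 0.0, 0.0, -0.13], [85, 1, -1, 0, 0.0, 0.0, -0.13], [85, 0, -1, 0, 0.0, 0.0, -0.13], [85, 1, 0, 0, 0.0, 0.0, -0.13], [85, 0, -1, -1, 0.0, 0.0, -0.13], [85, 1, -1, 0, 0.0, 0.0, -0.13], [85, 1, 0, 0, 0.0, -0.01, -0.13], [85, 1, 0, 0, -0.01, 0.0, -0.13], [85, 1, -1, 0, 0.0, 0.0, -0.13], [85, 1, 0, 0, 0.0, 0.0, -0.13]]
[[85, 1, 0, 0, 0.0, 0.0, -0.13], [85, 1, 0, 0, 0.0, 0.0, -0.13]]
```

Call:
{"method": "servo_tool", "body": {"motion": [[85, 0, -3, -2, 0, 0, -0.13], [85, 1, -3, -2, 0, 0, -0.13], [85, 1, -3, -2, 0, 0, -0.13], [85, 2, -2, -2, 0, 0, -0.13], [85, 2, -2, -3, 0, 0, -0.13], [85, 2, -2, -2, 0, 0, -0.13], [85, 3, -1, -2, 0, -0.01, -0.13], [85, 3, -1, -2, -0.01, 0, -0.13], [85, 3, -1, -2, 0, 0, -0.13], [85, 3, 0, -2, 0, 0, -0.13]]}}

```text
time: 15.2
tool_pos: [581.4, -193.4, 218.5]
tcp_rot: [-166.7, -42.7, 0.6]
ft_force: [-0.9, -1.0, 0.3]
finger_gap: 84.5
```

Call:
{"method": "servo_tool", "body": {"motion": [[85, 2, 0, -2, 0, 0, -0.13], [85, 2, 0, -2, 0, 0, -0.13], [85, 0, 0, 0, 0, 0, 0]]}}

```text
time: 15.5
tool_pos: [582.6, -191.1, 219.4]
tcp_rot: [178.9, -44.2, 21.9]
ft_force: [-0.4, 1.2, 0.0]
finger_gap: 84.7
```

Run:
```python
from k import *
s=log()
cv2.imwrite("pics/w3.png",snapshot("wrist"))
G=(TS+RT.apply([-38+18.7-115,-4,22]),RT*RLm)
rows([G],85,straight=True)
c=camera_params("wrist");T=c['tool_from_camera'];R=E('xyz',s['tcp_rot'])
for a in [(-55,-37,36),(-55,27,36),(55,-37,36),(55,27,36),(-55,-37,8),(-55,27,8),(-55,-37,0),(-55,27,0)]:
    X=TS+RT.apply(np.array(a)+[0,0,-4]);tt=R.inv().apply(X-s['tool_pos']);k=np.linalg.inv(T)@np.r_[tt,1];print(a,round(c['cx']+c['fx']*k[0]/k[2]),round(c['cy']+c['fy']*k[1]/k[2]))
```

```text
15.5 [-45.7 -12.6 117.   45.6  63.1   5.9] [ 582.6 -191.1  219.4] [178.9 -44.2  21.9]
[[85, -11, 7, 3, -0.03, 0.01, 0.04]]
(-55, -37, 36) 371 212
(-55, 27, 36) 289 208
(55, -37, 36) 357 181
(55, 27, 36) 300 178
(-55, -37, 8) 367 245
(-55, 27, 8) 288 240
(-55, -37, 0) 366 254
(-55, 27, 0) 288 249
```

View pics/w3.png

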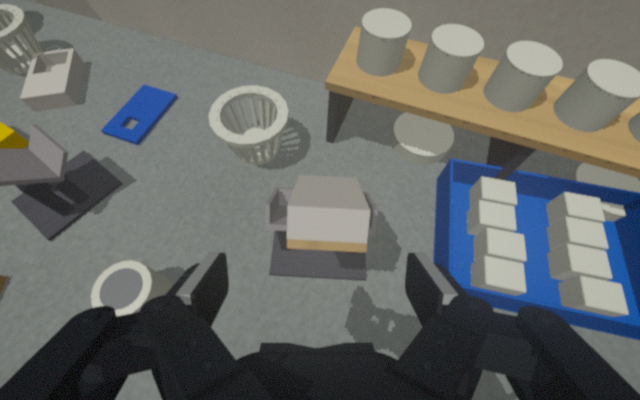

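Call:
{"method": "servo_tool", "body": {"motion": [[85, -11, 7, 3, -0.03, 0.01, 0.04], [85, 0, 0, 18, 0, 0, 0], [85, 0, 0, 18, 0, 0, 0], [85, 0, 0, 18, 0, 0, 0], [85, 0, 0, 0, 0, 0, 0]]}}

```text
time: 16.05
tool_pos: [616.6, -185.8, 164.4]
tcp_rot: [-178.7, -44.6, 16.3]
ft_force: [-0.0, -0.8, -0.3]
finger_gap: 85.3
```

Run:
```python
from k import *
s=log()
G=(TS+RT.apply([-38+18.7,-4,21]),RT*RLm);print(RT.inv().apply(s['tool_pos']-G[0]))
rows([back(G,-50),G],85,straight=True,vm=15)
```

```text
16.05 [-41.8  -5.7 117.3  48.8  53.9   6.5] [ 616.6 -185.8  164.4] [-178.7  -44.6   16.3]
[-55.69958423   1.46163327  -2.80990604]
[[85, 3, 1, 6, 0.0, 0.01, -0.02], [85, 0, 0, 12, 0.0, 0.0, 0.0], [85, 0, 0, 13, 0.0, 0.0, 0.0], [85, 0, 0, 12, 0.0, 0.0, 0.0], [85, 0, 0, 13, 0.0, 0.0, 0.0]]
```

Call:
{"method": "servo_tool", "body": {"motion": [[85, 4, 1, 6, 0, 0.01, -0.02], [85, 1, 0, 12, 0, 0, 0], [85, 1, 0, 13, 0, 0, 0], [85, 0, 0, 0, 0, 0, 0]]}}

```text
time: 16.45
tool_pos: [643.4, -178.3, 145.5]
tcp_rot: [-179.6, -45.2, 17.5]
ft_force: [-0.8, 0.6, 0.2]
finger_gap: 84.9
```

Run:
```python
from k import *
s=log();print(s['ft_force'])
G=(TS+RT.apply([-38+18.7,-4,21]),RT*RLm);print(RT.inv().apply(s['tool_pos']-G[0]))
rows([G],85,straight=True,vm=13)
```

```text
16.45 [-39.3  -1.1 115.5  51.   50.2   4.3] [ 643.4 -178.3  145.5] [-179.6  -45.2   17.5]
[-0.78954151  0.61796586  0.21083621]
[-22.65212022   0.36401701   3.54696289]
[[85, -2, 0, 11, 0.0, 0.0, 0.0], [85, -2, 0, 12, 0.0, 0.0, -0.01]]
```

Call:
{"method": "servo_tool", "body": {"motion": [[85, -2, 0, 11, 0, 0, 0], [85, -2, 0, 10, 0, 0, -0.01], [85, 0, 0, 0, 0, 0, 0]]}}

```text
time: 16.75
tool_pos: [656.0, -174.8, 127.3]
tcp_rot: [179.7, -45.3, 18.4]
ft_force: [-0.8, 0.3, 0.1]
finger_gap: 85.0
```

Run:
```python
from k import *
s=log();print(s['ft_force'])
G=(TS+RT.apply([-38+18.7,-4,21]),RT*RLm);print(RT.inv().apply(s['tool_pos']-G[0]))
rows([G],85,straight=True,vm=13)
```

```text
16.75 [-38.    1.9 114.7  52.5  47.9   2.4] [ 656.  -174.8  127.3] [179.7 -45.3  18.4]
[-0.77712825  0.33176598  0.07050391]
[-0.54608264 -0.19742137 -0.07552782]
[[85, 0, 0, 1, 0.0, 0.0, 0.0]]
```

Call:
{"method": "servo_tool", "body": {"motion": [[55, 0, 0, 0, 0, 0, 0], [55, 0, 0, 0, 0, 0, 0], [55, 0, 0, 0, 0, 0, 0], [55, 0, 0, 0, 0, 0, 0], [55, 0, 0, 0, 0, 0, 0]], "force": 80}}

```text
time: 17.25
tool_pos: [655.5, -174.7, 127.4]
tcp_rot: [179.8, -45.2, 18.4]
ft_force: [1.9, 1.2, -2.6]
finger_gap: 63.1
```

Run:
```python
from k import *
s=log();print(s['ft_force'],s['finger_gap'])
G=(TS+RT.apply([-38+18.7,-4,21]),RT*RLm);print(RT.inv().apply(s['tool_pos']-G[0]))
```

```text
17.25 [-38.    1.9 114.7  52.5  48.    2.4] [ 655.5 -174.7  127.4] [179.8 -45.2  18.4]
[ 1.9208171   1.16156591 -2.61422025] 63.1036350048788
[-0.90918798 -0.02128204 -0.37685952]
```

Call:
{"method": "servo_tool", "body": {"motion": [[55, 5, 0, -1, 0, 0, 0], [55, 7, 0, -1, 0, 0, 0], [55, 8, 0, -1, 0, 0, 0], [55, 8, 0, -2, 0, 0, 0], [55, 8, 0, -2, 0, 0, 0], [55, 8, 0, -2, 0, 0, 0], [55, 8, 0, -2, 0, 0, 0], [55, 10, 0, -2, 0, 0, 0], [55, 10, 0, -2, 0, 0, 0], [55, 0, 0, 0, 0, 0, 0]]}}

```text
time: 18.25
tool_pos: [697.0, -160.6, 195.1]
tcp_rot: [179.7, -45.2, 18.4]
ft_force: [1.1, -0.2, -3.3]
finger_gap: 63.1
```

Run:
```python
from k import *
s=log();print(s['ft_force'],s['finger_gap'])
G=(TS+RT.apply([-38+18.7,-4,21]),RT*RLm);print(RT.inv().apply(s['tool_pos']-G[0]))
rows([(s['tool_pos']+RT.apply([0,0,40])+np.array([0,0,70]),E('xyz',s['tcp_rot']))],55,straight=True,vm=25)
```

```text
18.25 [-33.9   0.6 108.   46.6  50.2  13.7] [ 697.  -160.6  195.1] [179.7 -45.2  18.4]
[ 1.07752257 -0.17810684 -3.30341146] 63.12454975989025
[-17.88283193   0.5800423   78.49882898]
[[55, 18, 0, -10, 0.0, 0.0, 0.0], [55, 18, 0, -10, 0.0, 0.0, 0.0], [55, 18, 0, -9, 0.0, 0.0, 0.0], [55, 18, 0, -10, 0.0, 0.0, 0.0], [55, 18, 0, -10, 0.0, 0.0, 0.0]]
```

```bash
cat >> k.py <<'E'
TRR=(E('x',180)*RLm, np.array([-38.9+18.7,0,-2.]))   # tool in rack, side grip
RC2=RC+2.5*RS.apply([0,0,1])
E
python3 - <<'E'
from k import *
s=sense()
g=world(RS,RC2,TRR);print(g[0].round(1),g[1].as_euler('xyz',degrees=True).round(1))
up=(g[0]+RS.apply([-5,0,80])+np.array([0,0,70]),g[1]);qu,e=ik(*up,[26,-11,113,-39,49,-30]);print(qu.round(1),e)
q1,e1=ik(s['tool_pos']+np.array([-20,20,90]),E('xyz',s['tcp_rot']),s['joint_pos']);print(q1.round(1),e1)
P,RR=fk((q1+qu)/2);print(P);P[2]+=60
qm,e2=ik(P,RR,(q1+qu)/2);print(qm.round(1),e2)
rows([q1,qm,qu],55,vm=30,vr=6)
E
```

```text
[579.  193.6 122.5] [-180.    45.   164.5]
[ 26.6 -12.3 113.5 -38.7  49.3 -29.8] 1.7337242752546444e-13
[-33.2  -8.9 107.2  41.2  57.3  23.1] 3.690613786799801e-11
[634.74742421  20.87955352 201.36365858]
[ -3.3 -12.9 106.    1.1  59.9  -3.2] 1.5916157281026243e-13
[[55, 15, -6, -18, 0.0, 0.0, 0.0], [55, 15, -6, -18, 0.0, 0.0, 0.0], [55, 13, -6, -18, 0.0, 0.0, 0.0], [55, 12, -7, -18, 0.0, 0.0, 0.0], [55, -2, -18, 6, 0.01, -0.04, -0.1], [55, -1, -17, 6, 0.01, -0.03, -0.09], [55, 1, -16, 5, 0.01, -0.04, -0.1], [55, 3, -14, 4, 0.01, -0.03, -0.1], [55, 3, -14, 3, 0.01, -0.03, -0.1], [55, 6, -12, 3, 0.0, -0.04, -0.1]]
[[55, 6, -11, 1, 0.01, -0.03, -0.1], [55, 7, -10, 1, 0.01, -0.02, -0.1], [55, 8, -8, 0, 0.0, -0.03, -0.1], [55, 8, -6, -1, 0.0, -0.03, -0.1], [55, 9, -5, -2, 0.01, -0.03, -0.1], [55, 8, -3, -2, 0.0, -0.03, -0.09], [55, 9, -1, -4, 0.0, -0.03, -0.1], [55, 8, -3, 4, -0.01, -0.02, -0.09], [55, 9, -2, 3, 0.0, -0.03, -0.1], [55, 9, -1, 2, 0.0, -0.02, -0.09]]
[[55, 9, 1, 1, -0.01, -0.03, -0.09], [55, 9, 2, 1, 0.0, -0.02, -0.1], [55, 9, 4, 0, -0.01, -0.03, -0.09], [55, 9, 6, -1, -0.01, -0.02, -0.1], [55, 9, 6, -2, -0.01, -0.03, -0.1], [55, 8, 9, -2, -0.01, -0.03, -0.09], [55, 8, 10, -3, -0.01, -0.02, -0.1], [55, 6, 11, -4, -0.01, -0.03, -0.1], [55, 6, 12, -5, -0.01, -0.03, -0.09], [55, 5, 14, -5, -0.02, -0.03, -0.1]]
[[55, 3, 15, -5, -0.01, -0.03, -0.1]]
```

Call:
{"method": "servo_tool", "body": {"motion": [[55, 15, -6, -20, 0, 0, 0], [55, 15, -6, -20, 0, 0, 0], [55, 13, -6, -20, 0, 0, 0], [55, 12, -7, -20, 0, 0, 0], [55, 0, -18, 2, 0.01, -0.04, -0.1], [55, 1, -17, 2, 0.01, -0.03, -0.09], [55, 3, -16, 1, 0.01, -0.04, -0.1], [55, 4, -14, 0, 0.01, -0.03, -0.1], [55, 4, -14, 0, 0.01, -0.03, -0.1], [55, 6, -12, 0, 0, -0.04, -0.1]]}}

```text
time: 19.25
tool_pos: [638.2, -51.3, 285.0]
tcp_rot: [159.4, -25.7, 57.6]
ft_force: [0.7, 0.4, -2.9]
finger_gap: 62.6
```

Call:
{"method": "servo_tool", "body": {"motion": [[55, 6, -11, -3, 0.01, -0.03, -0.1], [55, 7, -10, -3, 0.01, -0.02, -0.1], [55, 8, -8, -4, 0, -0.03, -0.1], [55, 8, -6, -5, 0, -0.03, -0.1], [55, 9, -5, -6, 0.01, -0.03, -0.1], [55, 8, -3, -6, 0, -0.03, -0.09]]}}

```text
time: 19.85
tool_pos: [601.9, 11.2, 302.6]
tcp_rot: [154.3, -2.2, 86.8]
ft_force: [-0.2, -0.2, -3.3]
finger_gap: 62.9
```

Run:
```python
from k import *
s=log();print(s['ft_force'],s['finger_gap'])
g=world(RS,RC2,TRR)
up=(g[0]+RS.apply([-5,0,80])+np.array([0,0,70]),g[1]);qu,e=ik(*up,[26,-11,113,-39,49,-30])
rows([qu],55,vm=30,vr=6)
a=cv2.resize(snapshot("scene")[230:350,170:300],(520,480),interpolation=cv2.INTER_CUBIC)
b=cv2.resize(snapshot("top")[110:190,350:450],(280,224),interpolation=cv2.INTER_CUBIC)
b=np.vstack([b,np.zeros((256,280,3),np.uint8)]);cv2.imwrite("pics/s5.png",np.hstack([a,b]))
```

```text
19.85 [ -5.6 -18.2 105.8   3.3  66.8  -2.5] [601.9  11.2 302.6] [154.3  -2.2  86.8]
[-0.16686599 -0.20952888 -3.29617281] 62.94400028729083
[[55, 6, -3, 8, 0.0, -0.03, -0.09], [55, 7, -1, 8, 0.0, -0.03, -0.09], [55, 8, 0, 6, -0.01, -0.03, -0.1], [55, 9, 1, 6, 0.0, -0.03, -0.09], [55, 9, 3, 4, -0.01, -0.03, -0.1], [55, 10, 4, 4, -0.01, -0.03, -0.1], [55, 9, 6, 2, -0.01, -0.02, -0.1], [55, 10, 8, 2, -0.01, -0.03, -0.1], [55, 9, 10, 1, -0.01, -0.03, -0.1], [55, 10, 12, 0, -0.02, -0.03, -0.1]]
[[55, 8, 13, -1, -0.01, -0.03, -0.11], [55, 8, 15, -2, -0.02, -0.03, -0.1], [55, 7, 16, -3, -0.02, -0.03, -0.1], [55, 5, 18, -3, -0.02, -0.03, -0.11]]
```

View pics/s5.png

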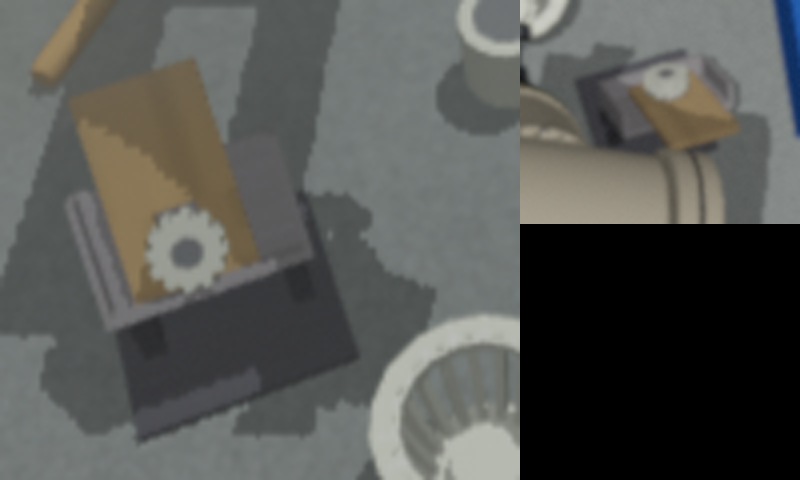

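Call:
{"method": "servo_tool", "body": {"motion": [[55, 7, -2, 4, 0, -0.03, -0.09], [55, 8, 0, 4, 0, -0.03, -0.09], [55, 9, 1, 2, -0.01, -0.03, -0.1], [55, 10, 2, 2, 0, -0.03, -0.09], [55, 10, 4, 0, -0.01, -0.03, -0.1], [55, 11, 5, 0, -0.01, -0.03, -0.1], [55, 10, 6, -1, -0.01, -0.02, -0.1], [55, 11, 8, -1, -0.01, -0.03, -0.1], [55, 10, 10, -2, -0.01, -0.03, -0.1], [55, 11, 12, -3, -0.02, -0.03, -0.1]]}}

```text
time: 20.95
tool_pos: [610.3, 124.4, 279.4]
tcp_rot: [164.9, 34.5, 135.2]
ft_force: [0.0, -0.6, -4.5]
finger_gap: 62.6
```

Run:
```python
from k import *
s=log();print(s['ft_force'],s['finger_gap'])
g=world(RS,RC2,TRR)
up=(g[0]+RS.apply([-5,0,80])+np.array([0,0,50]),g[1])
rows([up],55,vm=30,vr=6,straight=True)
```

```text
20.95 [ 19.6 -16.1 110.5 -26.7  58.  -21.6] [610.3 124.4 279.4] [164.9  34.5 135.2]
[ 0.0230883  -0.62105451 -4.48326516] 62.57684221264538
[[55, 9, 9, 8, -0.01, -0.02, -0.08], [55, 9, 10, 7, -0.02, -0.03, -0.08], [55, 8, 10, 7, -0.01, -0.02, -0.09], [55, 8, 11, 8, -0.01, -0.03, -0.08], [55, 7, 11, 7, -0.02, -0.03, -0.08]]
```

Call:
{"method": "servo_tool", "body": {"motion": [[55, 9, 9, 5, -0.01, -0.02, -0.08], [55, 9, 10, 4, -0.02, -0.03, -0.08], [55, 8, 10, 4, -0.01, -0.02, -0.09], [55, 8, 11, 5, -0.01, -0.03, -0.08], [55, 7, 11, 4, -0.02, -0.03, -0.08], [55, 0, 0, 0, 0, 0, 0]]}}

```text
time: 21.55
tool_pos: [618.4, 184.4, 234.8]
tcp_rot: [179.9, 44.8, 164.8]
ft_force: [-0.5, -0.9, -3.7]
finger_gap: 62.8
```

Run:
```python
from k import *
s=log();print(s['ft_force'],s['finger_gap'])
g=world(RS,RC2,TRR);print(RS.inv().apply(s['tool_pos']-g[0]))
a=(g[0]+RS.apply([-6,0,50]),g[1])
rows([a],55,vm=22,vr=6,straight=True)
```

```text
21.55 [ 27.6 -12.7 115.7 -39.8  48.3 -27.8] [618.4 184.4 234.8] [179.9  44.8 164.8]
[-0.50295599 -0.90652801 -3.73573798] 62.78285600176706
[-50.84137179   1.70410293 107.97601255]
[[55, 14, 0, 11, 0.0, 0.0, 0.0], [55, 15, -1, 12, 0.0, 0.0, 0.0], [55, 14, 0, 11, 0.0, 0.0, 0.0], [55, 15, -1, 11, 0.01, 0.0, 0.0]]
```

Call:
{"method": "servo_tool", "body": {"motion": [[55, 13, 0, 9, 0, 0, 0], [55, 14, 0, 10, 0, 0, 0], [55, 13, 0, 9, 0, 0, 0], [55, 13, 0, 9, 0, 0, 0], [55, 0, 0, 0, 0, 0, 0]]}}

```text
time: 22.05
tool_pos: [607.3, 183.9, 169.4]
tcp_rot: [178.8, 44.4, 162.9]
ft_force: [0.3, -0.7, -3.0]
finger_gap: 62.9
```

Run:
```python
from k import *
s=log();print(s['ft_force'],s['finger_gap'])
g=world(RS,RC2,TRR);print(RS.inv().apply(s['tool_pos']-g[0]))
a=(g[0]+RS.apply([-6,0,12]),g[1])
rows([a],55,vm=12,vr=6,straight=True)
```

```text
22.05 [ 28.2  -9.2 119.8 -44.5  43.5 -19. ] [607.3 183.9 169.4] [178.8  44.4 162.9]
[ 0.25042466 -0.72112245 -3.03059723] 62.87089760365222
[-12.02654116  -1.76847361  54.29566723]
[[55, 11, 0, 2, 0.0, 0.0, -0.01], [55, 10, 1, 1, 0.0, -0.01, 0.0], [55, 11, 0, 2, 0.0, 0.0, -0.01], [55, 10, 0, 1, 0.0, 0.0, 0.0]]
```

Call:
{"method": "servo_tool", "body": {"motion": [[55, 9, 0, 0, 0, 0, -0.01], [55, 9, 1, 0, 0, -0.01, 0], [55, 9, 0, 0, 0, 0, -0.01], [55, 8, 0, 0, 0, 0, 0], [55, 0, 0, 0, 0, 0, 0]]}}

```text
time: 22.55
tool_pos: [584.3, 191.2, 147.4]
tcp_rot: [179.5, 45.0, 163.8]
ft_force: [-1.3, -0.6, -2.8]
finger_gap: 62.8
```

Run:
```python
from k import *
s=log();print(s['ft_force'],s['finger_gap'])
g=world(RS,RC2,TRR);print(RS.inv().apply(s['tool_pos']-g[0]))
a=(g[0]+RS.apply([-4,0,1]),g[1])
rows([a],55,vm=5,vr=6,straight=True)
```

```text
22.55 [ 30.9  -9.6 123.  -48.4  43.2 -13.5] [584.3 191.2 147.4] [179.5  45.  163.8]
[-1.31542288 -0.61120568 -2.81166768] 62.7621998136971
[-13.54792995  -0.91395193  21.743337  ]
[[55, 4, 0, 2, 0.0, 0.0, 0.0], [55, 4, 0, 2, 0.0, 0.0, 0.0], [55, 4, 0, 2, 0.0, 0.0, -0.01], [55, 5, 1, 2, 0.0, 0.0, 0.0], [55, 4, 0, 2, 0.0, 0.0, 0.0]]
```

Call:
{"method": "servo_tool", "body": {"motion": [[55, 4, 0, 2, 0, 0, 0], [55, 4, 0, 2, 0, 0, 0], [55, 4, 0, 2, 0, 0, -0.01], [55, 4, 0, 1, 0, 0, 0], [55, 0, 0, 0, 0, 0, 0]]}}

```text
time: 23.05
tool_pos: [578.6, 193.5, 131.2]
tcp_rot: [-180.0, 45.1, 164.6]
ft_force: [-0.3, 0.3, -3.4]
finger_gap: 63.1
```

Run:
```python
from k import *
s=log();print(s['ft_force'],s['finger_gap'])
g=world(RS,RC2,TRR);print(RS.inv().apply(s['tool_pos']-g[0]))
```

```text
23.05 [ 31.5  -8.5 124.1 -50.4  42.2 -11.1] [578.6 193.5 131.2] [-180.    45.1  164.6]
[-0.29519343  0.26470615 -3.43171807] 63.07719873793374
[-6.44643921 -0.1623692   5.92958765]
```

Continue down to contact.

Call:
{"method": "servo_tool", "body": {"motion": [[55, 4, 0, 1, 0, 0, 0], [55, 0, 0, 0, 0, 0, 0]]}}

```text
time: 23.25
tool_pos: [577.3, 194.4, 128.7]
tcp_rot: [179.9, 45.2, 164.5]
ft_force: [0.1, -0.8, -1.3]
finger_gap: 62.8
```

Call:
{"method": "servo_tool", "body": {"motion": [[55, 4, 0, 2, 0, 0, 0], [55, 4, 0, 2, 0, 0, 0], [55, 0, 0, 0, 0, 0, 0]]}}

```text
time: 23.55
tool_pos: [579.2, 195.9, 126.9]
tcp_rot: [179.5, 45.8, 164.2]
ft_force: [0.6, -0.1, -2.9]
finger_gap: 62.9
```

Run:
```python
from k import *
s=log();print(s['ft_force'],s['finger_gap'])
g=world(RS,RC2,TRR);print(RS.inv().apply(s['tool_pos']-g[0]))
```

```text
23.55 [ 31.9  -7.8 124.4 -52.3  41.6  -8.6] [579.2 195.9 126.9] [179.5  45.8 164.2]
[ 0.59669058 -0.07122991 -2.94029254] 62.92986409081709
[-3.36439626  2.26545094  2.85239494]
```

Call:
{"method": "servo_tool", "body": {"motion": [[65, 0, 0, 0, 0, 0, 0], [68, 0, 0, 0, 0, 0, 0], [85, 0, 0, 0, 0, 0, 0], [85, 0, 0, 0, 0, 0, 0], [85, 0, 0, 0, 0, 0, 0], [85, 0, 0, -12, 0, 0, 0], [85, 0, 0, -20, 0, 0, 0], [85, 0, 0, -25, 0, 0, 0], [85, 0, 0, -30, 0, 0, 0], [85, 0, 0, -30, 0, 0, 0]]}}

```text
time: 24.55
tool_pos: [494.8, 216.0, 205.7]
tcp_rot: [-180.0, 45.4, 164.4]
ft_force: [-0.4, 0.0, 0.4]
finger_gap: 85.0
```

Run:
```python
from k import *
s=log();print(s['ft_force'],s['finger_gap'])
a=cv2.resize(snapshot("scene")[200:330,170:420],(750,390),interpolation=cv2.INTER_CUBIC)
b=cv2.resize(snapshot("top")[110:200,220:450],(500,195),interpolation=cv2.INTER_CUBIC)
b=np.hstack([b,np.zeros((195,250,3),np.uint8)]);cv2.imwrite("pics/s6.png",np.vstack([a,b]))
```

```text
24.55 [ 41.6 -23.8 127.9 -45.5  57.1 -13.5] [494.8 216.  205.7] [-180.    45.4  164.4]
[-0.41769533  0.03382612  0.40088154] 84.96702626579805
```

View pics/s6.png

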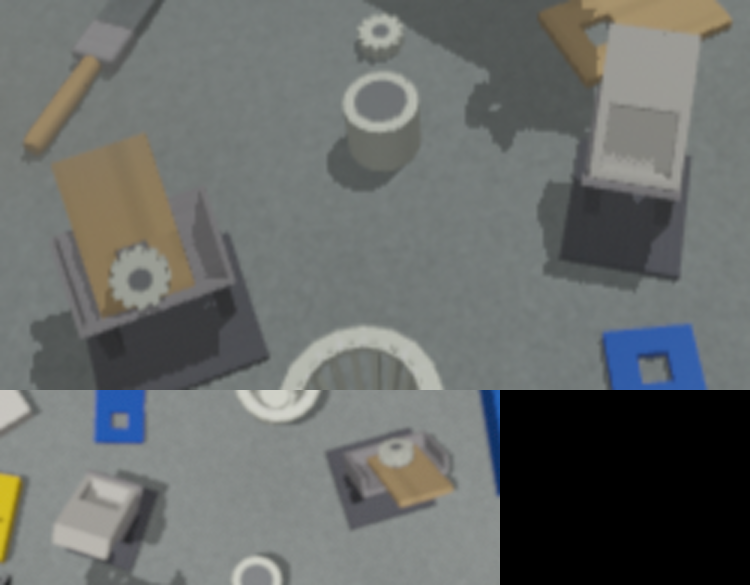

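Run:
```python
from k import *
def pl(n,uv,p0,nn):
    o,d=ray(n,uv);return o+d*((p0-o)@nn)/(d@nn)
n=RS.apply([0,0,1]);f=RC2+14*n
c=np.mean([(610,25),(700,33),(678,195),(590,178)],0)/3+[170,200]
print("rack off",RS.inv().apply(pl("scene",c,f,n)-f))
n=RT.apply([0,0,1]);f=TS+4*n
c=np.mean([(54,165),(146,137),(195,285),(103,318)],0)/3+[170,200]
print("cover off",RT.inv().apply(pl("scene",c,f,n)-f))
print("wheel off",RT.inv().apply(pl("scene",np.array([140,278])/3+[170,200],f+16*n,n)-f))
s=sense();print(s['qd'].round(2))
hand_in()
```

```text
rack off [5.95847075e-01 2.52573384e+00 2.56474463e-14]
cover off [ 1.08412204e+00 -5.16423525e+00  1.43882007e-13]
wheel off [34.7547913  -4.82132527 16.        ]
[-2.    3.2   0.8  -1.41 -4.62  0.87]
the job is handed in; nothing more can be done
```

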